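# Lever the storage box open with the bone folder and put the dye bottle away

## Robot

A 7-joint arm with a two-finger parallel gripper is mounted at the origin on the work surface; the furniture and walls round the work are solid. World frame = base frame: x ahead of the robot, y to its left, z up, the work surface at z = 0. Lengths are in m, angles in rad, forces in N, time in s.
With the tool pointing down it reaches from about 0.4 to 0.85 m from the base axis. Payload 4.5 kg.
Tool frame: the origin (TCP) lies midway between the tips of the shut fingers; the grasp point (between the pads) lies 19 mm behind it; z points along the fingers, y is the direction in which the jaws open and shut (so a half turn about z gives the same grasp; the last joint's range is limited). The gripper opens to 88 mm and grips with 3 to 60 N. Pads are 18 mm wide; open, the fingers measure 123 mm over their backs; the gripper's body (75 mm by 187 mm) begins 45 mm behind the grasp point.
Start: joints at [-1.27, 0.689, -0.195, 1.565, 0.157, 0.902, -0.215], TCP at [0.165, 0.603, 0.239] pointing down, gripper open.
Joint ranges: [-3.01, 3.01], [-0.46, 2.08], [-1.47, 1.51], [0.13, 2.56], [-1, 4.14], [0.04, 2.09], [-2.66, 2.66]. Speed limits (rad/s): [2.57, 2.57, 3.14, 3.14, 3.14, 3.14, 3.14].

## Interface

Orientations are given as a unit quaternion [x, y, z, w].
In Python, from plant import get_state, snapshot, finish_job, regions_of gives the robot as it stands.
- The arm moves only by the tool send_rows, never from a script. Its argument "series" is a list of rows, each an object of numbers: "grip": the opening, from 0 (shut) to 1 (fully open); "dx", "dy", "dz": the shift along the tool's x, y, z in mm; "turn": the turn about the tool's z in rad. A call has 1 to 20 rows; each row shifts and turns the commanded pose from where the row before left it, along the tool's axes as they then stand; what a row does not reach is not made up. A row lasts 1/10 s, in which the tool goes at most 50 mm and 8.59 degrees, less where a joint would pass 70% of its speed; a pose out of reach is approached as far as the arm can. A call is refused whole if a number of a shift passes 50 or a number of a turn 0.15, either way. A call with a gripper value outside its range is refused whole. The fingers move at their own pace and stop on an object; "force" is the grip in N (left out, the last holds). Time passes only in rows, so rows that do not move let the fingers close. It gives the time, the measured TCP pose, the force and the opening at its end, in the units of the state.
- get_state(): the state, without advancing time (a new reading comes with each control period).
- snapshot(name): name is "scene" or "top" or "wrist"; returns a dict with "img" (384x512x3 uint8, red, green, blue), "depth" (384x512 float32, m along the optical axis (not along the pixel's ray), 0 where there is no reading), "fov_y" (degrees; the focal length in pixels is half the picture's height over the tangent of half this angle, whatever the lens; pixels are square), "cx", "cy" (the principal point, pixels), "R" (3x3) and "t" (3): a world point X has camera coordinates R X + t. Camera axes: x right, y down, z forward; pixel columns grow to the right and rows downward; lengths in m; the calibration is good to about 2 mm. A picture is of the moment at which its call begins.
- finish_job(): hands the job in, once; it reports no verdict.
Trained networks look in a picture, given as the dict that the camera call returned (one of the last four; its "shot" number tells which), for a name from the list of things; names that differ only in an ending like _2 or _b are one class to them, and where a whole thing is asked for, a point or a joint stands for the part that bears it (a point fixed in the world has none). Each returns a list of dicts, best first, with "score" (0 to 1); they miss things now and then, are a little off and sometimes report something else, mostly with a low value. They report only what shows in the picture. A call takes as long as a camera call. They do not tell look-alikes from the thing itself.
- regions_of(picture, target): "pixels" (384x512 bool, what is visible of it) and "extent" ([left, top, right, bottom] in pixels, round what is visible of it).
The state is a dict: "clock": time; "q": joint angles; "qd": joint speeds; "joint_torque": joint torques, N m; "tool_pos": TCP position; "eef_rot": TCP orientation; "contact_force": force on the tool from outside, world axes, zero at the start; "moment": the same for the moment, N m; "opening": opening from 0.0 (shut) to 1.0 (fully open).
Only numpy, scipy, OpenCV 4.12 (cv2) and the standard library are available. Lean on these libraries where they do the work, as an engineer would, in place of code of your own. Each camera call takes 0.05 s, during which the arm holds its last target.

## Task

Put the blade of the bone folder into the slot under the lid of the wooden box and lever the lid open with it until the lid stands upright or leans back; the lid must be raised by the bone folder, not by the gripper. Then lay the bone folder flat on the worktop outside the box and stand the dye bottle gently upright on the floor of the box, leaving the lid open. Do not tip over the bottle, the tack jar or the thread spool.

Things in the scene. Friction and masses are not known exactly. Their poses are not given: they have to be found in the camera images.
- storage_box: fixed wooden storage box, 150 (x) x 170 (y) x 85 mm high without its lid. Origin: centre of its underside on the worktop. Its own -x side is the front (towards the robot, turned by up to 0.3 rad), +x is the hinge side. Walls 8 mm thick, floor 6 mm thick, so the inside is 134 x 154 mm and 79 mm deep
- slot (a point): centre of the opening of the pry slot in the outer face of the box's front wall, straight below the lid: a notch 64 mm wide (box y) and 16 mm high (69 to 85 mm above the worktop; this point is at 77 mm) that goes right through the 8 mm wall into the box; its upper edge is the lid's underside. A blade goes in along the box's +x
- box_floor (a point): centre of the inner floor of the box, on its upper face, 6 mm above the worktop; axes those of the box
- lid_hinge (a joint): angle of the lid in rad: 0 shut, 1.57 upright, 1.9 fully open (stop). The hinge line lies along the box's y at its rear upper edge (box x = +75 mm, 85 mm above the worktop). The hinge is stiff: the lid stays wherever it is left; about 1.5 N at its front edge lifts it
- lid_edge (a point): middle of the lower front edge of the lid, a flat wooden board 150 x 170 x 8 mm, 0.12 kg, without a handle, flush with the box on all sides. From this point the lid's underside runs 150 mm along its own +x to the hinge line; the board lies on its own +z side
- folder_mid (a point): centre (half-way up) of the bone folder, a loose, flat, cream coloured blade 148 mm long (its y), 22 mm wide (its x), 8 mm thick (its z), both ends rounded, 25 g. It lies flat on the worktop on one side of the box, its length pointing roughly away from the robot (+-0.4 rad)
- bottle_mid (a point): centre (33 mm up) of the dye bottle, loose, standing upright on the worktop on the other side of the box: tan round bottle 36 mm in diameter and 66 mm high in all, with a black cap 23 mm in diameter from 44 to 66 mm; 35 to 80 g. z is its axis
- jar: bystander: glass tack jar, 54 mm in diameter, 74 mm high, loose and standing behind the work; origin at the centre of its underside
- spool: bystander: thread spool 43 mm in diameter, 63 mm high, loose and standing behind the work; origin at the centre of its underside
Not all that is in view belongs to the job. Leave any purple look-alike of the part that bears bottle_mid alone.

How it is judged:
By the outcome, as a careful person would: the job done as asked, in the order asked, and still so for the second after the job is handed in, with the robot touching nothing.
It also fails if it takes over 69 s, if anything falls off the work surface, if the arm or the gripper's body presses on something with over 40 N, if the wrist force passes 120 N, or if a joint passes its speed limit or range.

## Working session

There is one attempt and no reset: what is moved stays moved. The work goes in short steps, Python scripts to look and compute and a tool call to move; the robot and the scene stay as the last step left them, time stands still between calls to the robot, and variables do not carry over. Pictures are saved under pics/ and viewed, and the job is handed in when it is done.

Besides the shell and the picture viewer there is one more tool, called after "Call:" by a JSON object that holds its "api" and its "payload", one argument or row to a line. send_rows: Moves the arm, as the interface text tells. Its arguments: {"type":"object","properties":{"series":{"type":"array","items":{"type":"object","properties":{"grip":{"type":"number"},"dx":{"type":"number"},"dy":{"type":"number"},"dz":{"type":"number"},"turn":{"type":"number"}}}},"force":{"type":"number"}},"required":["series"]}

```bash
ls; mkdir -p pics
python3 - <<'E'
from plant import *
import cv2,numpy as np
print(get_state())
for n in ["scene","top","wrist"]:
    s=snapshot(n); cv2.imwrite(f"pics/{n}0.png",s["img"][:,:,::-1]); print(n,s["fov_y"],s["cx"],s["cy"],s["R"],s["t"])
    np.savez(f"/tmp/{n}0.npz",**{k:v for k,v in s.items()})
    for t in ["storage_box","folder_mid","bottle_mid","jar","spool"]:
        for r in regions_of(s,t):
            p=r["pixels"]; f=s["img"].shape[0]/2/np.tan(np.radians(s["fov_y"]/2))
            v,u=np.nonzero(p&(s["depth"]>0)); d=s["depth"][v,u]
            X=np.stack([(u-s["cx"])/f*d,(v-s["cy"])/f*d,d],1)
            W=(X-s["t"])@s["R"]
            print(t,round(r["score"],2),r["extent"],np.round(np.median(W,0),3),np.round(W.min(0),3),np.round(W.max(0),3))
E
```

```text
pics
{'clock': 0.0, 'q': array([-1.27021197,  0.6899752 , -0.19451111,  1.5663579 ,  0.1572687 ,
        0.90254168, -0.21509991]), 'qd': array([-0.00053751, -0.00106883,  0.0002613 , -0.0001274 ,  0.00057643,
       -0.00042134, -0.00099235]), 'joint_torque': array([ 4.48034225e-04, -5.27566302e+01, -1.26707789e+00, -1.53426486e+01,
       -5.26687992e-02,  6.73196657e-03,  1.79823228e-04]), 'tool_pos': array([0.16464178, 0.60224398, 0.23791177]), 'eef_rot': array([ 1.32964891e-01,  9.91120296e-01, -9.44584199e-04, -6.47671890e-05]), 'contact_force': array([-0.28131863, -0.31107461, -0.09400427]), 'moment': array([0.02782607, 0.00934863, 0.03007521]), 'opening': 1.0005999600212299}
scene 57.987716251092984 259.04609036836035 196.51881518180977 [[ 0.41118302 -0.91134191 -0.01960754]
 [-0.69025162 -0.29723715 -0.659699  ]
 [ 0.59538326  0.28479116 -0.7512741 ]] [-0.27729674  0.38905741  0.61242367]
storage_box 0.9 [221.8, 162.3, 301.9, 238.6] [ 0.503 -0.084  0.092] [ 0.447 -0.175 -0.002] [0.638 0.064 0.097]
folder_mid 0.69 [346.0, 263.1, 373.9, 317.1] [ 0.412 -0.355  0.008] [ 0.349 -0
[... 988 characters left out ...]
004] [0.653 0.019 0.1  ]
bottle_mid 0.78 [131.7, 220.2, 147.8, 234.2] [0.437 0.207 0.041] [0.421 0.197 0.014] [0.453 0.226 0.071]
bottle_mid 0.6 [167.1, 231.8, 180.0, 250.7] [0.403 0.126 0.04 ] [ 0.386  0.113 -0.001] [0.421 0.148 0.07 ]
jar 0.89 [332.5, 142.7, 361.2, 168.1] [ 0.609 -0.295  0.074] [ 0.587 -0.343 -0.002] [ 0.657 -0.271  0.08 ]
spool 0.73 [160.6, 138.0, 179.8, 158.4] [0.631 0.137 0.062] [ 0.615  0.12  -0.498] [0.797 0.273 0.069]
wrist 58.298577278044036 250.38514130757153 189.5156372433932 [[ 2.62944871e-01  9.64810855e-01 -9.53655700e-05]
 [ 9.26776868e-01 -2.52551791e-01  2.78032785e-01]
 [ 2.68224964e-01 -7.31956775e-02 -9.60571580e-01]] [-0.6238921  -0.03791806  0.38921834]
```

Run:
```python
import cv2
a=cv2.imread("pics/scene0.png");b=cv2.imread("pics/top0.png")
cv2.imwrite("pics/s1.png",cv2.resize(a[110:340,110:410],(780,598),interpolation=cv2.INTER_CUBIC))
cv2.imwrite("pics/t1.png",cv2.resize(b[110:300,110:400],(800,524),interpolation=cv2.INTER_CUBIC))
```

```text
(no output)
```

View pics/scene0.png

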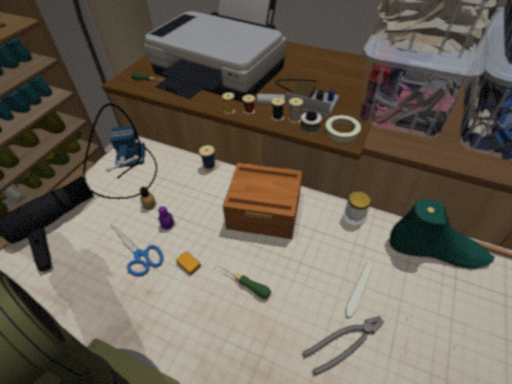

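```bash
sleep 0
```

```text
(no output)
```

View pics/top0.png

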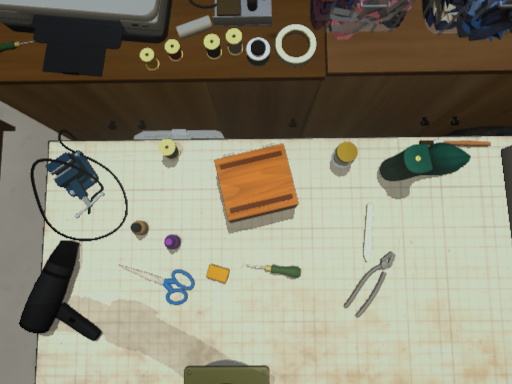

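View pics/s1.png

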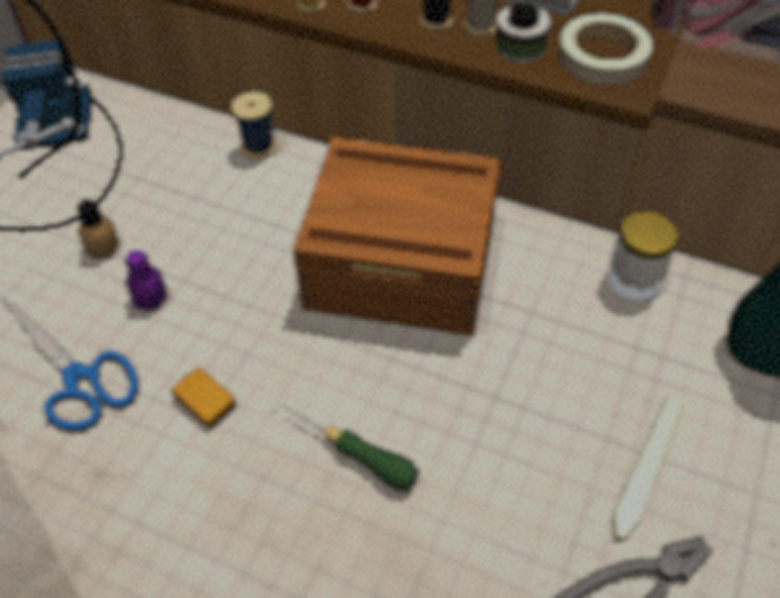

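View pics/t1.png

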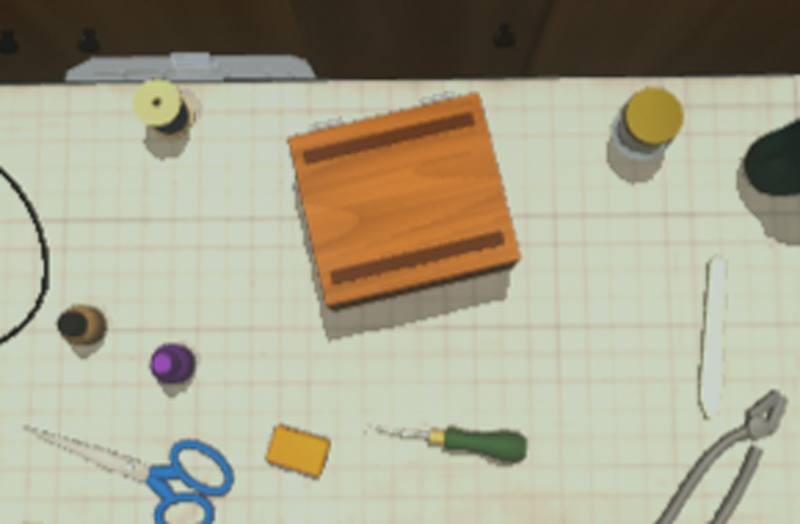

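The look-alikes for bottle_mid are the tan bottle with a black cap (top px 139,228; scene 148,199) and the purple bottle (top 173,241; scene 165,218). The tan one is the right one. The folder is the cream blade at top px (368,232), and the only other similar shapes are the pliers and the awl. Next I'll measure the poses.

```bash
cat > h.py <<'E'
import numpy as np,cv2
from plant import *
def foc(s): return s["img"].shape[0]/2/np.tan(np.radians(float(s["fov_y"])/2))
def cloud(s):
    f=foc(s);d=s["depth"];v,u=np.indices(d.shape)
    X=np.stack([(u-s["cx"])/f*d,(v-s["cy"])/f*d,d],-1)
    W=(X-s["t"])@s["R"]; W[d<=0]=np.nan; return W
def plane(s,u,v,z):  # pixel -> world at height z
    f=foc(s); r=np.stack([(u-s["cx"])/f,(v-s["cy"])/f,np.ones_like(u)],-1)@s["R"]; c=-s["R"].T@s["t"]
    k=(z-c[2])/r[...,2]; return c+k[...,None]*r
def rect(P):
    (c,wh,a)=cv2.minAreaRect((P[:,:2]*1000).astype(np.float32)); b=cv2.boxPoints((c,wh,a))
    e=b[1]-b[0],b[2]-b[1]; l=max(e,key=np.linalg.norm)
    return np.round(c,1),np.round(wh,1),"long dir deg",round(float(np.degrees(np.arctan2(l[1],l[0]))),1)
def proj(s,P):
    c=np.atleast_2d(P)@s["R"].T+s["t"]; return c[:,:2]/c[:,2:]*foc(s)+[s["cx"],s["cy"]]
E
python3 - <<'E'
from h import *
for n in ["scene","top"]:
    s=dict(np.load(f"/tmp/{n}0.npz")); W=cloud(s); im=s["img"].astype(int)
    m=(abs(W[...,2]-.094)<.005)&(abs(W[...,0]-.55)<.15)&(abs(W[...,1]+.08)<.15)
    m=cv2.morphologyEx(m.astype(np.uint8),cv2.MORPH_OPEN,np.ones((3,3)))>0
    print(n,"lid",rect(W[m]),np.median(W[m][:,2]))
    v,u=np.nonzero(m); print("  lid by plane",rect(plane(s,u.astype(float),v.astype(float),.093)))
    sn=None
# folder, color in top
for n in ["scene","top"]:
    s=dict(np.load(f"/tmp/{n}0.npz")); hsv=cv2.cvtColor(s["img"],cv2.COLOR_RGB2HSV); 
    if n=="top": print(s["img"][230,355:385].tolist()); np.set_printoptions(suppress=True)
E
```

```text
scene lid (array([540.8, -75.6]), array([153.1, 170.1]), 'long dir deg', -77.4) 0.09295600729988582
  lid by plane (array([538.7, -76.3]), array([152.8, 169.4]), 'long dir deg', -77.2)
top lid (array([543.7, -77.5]), array([155., 170.]), 'long dir deg', -77.1) 0.09372909990139552
  lid by plane (array([543.2, -77.6]), array([154.3, 169.7]), 'long dir deg', -77.1)
[[202, 210, 185], [202, 207, 183], [202, 208, 184], [201, 210, 187], [202, 211, 190], [202, 210, 189], [202, 206, 184], [202, 202, 180], [190, 193, 170], [132, 129, 109], [154, 155, 131], [201, 211, 194], [202, 210, 202], [202, 210, 200], [201, 211, 200], [202, 210, 199], [198, 207, 191], [191, 197, 169], [202, 209, 187], [202, 210, 191], [201, 210, 190], [201, 210, 190], [202, 211, 191], [202, 211, 190], [202, 211, 191], [202, 210, 190], [201, 210, 187], [201, 209, 186], [201, 209, 185], [202, 211, 189]]
```

Run:
```python
from h import *
for n in ["scene","top"]:
    s=snapshot(n)
    for t in ["folder_mid","bottle_mid"]:
        for r in regions_of(s,t)[:3 if t!="folder_mid" else 1]:
            v,u=np.nonzero(r["pixels"]); P=plane(s,u.astype(float),v.astype(float),.008 if t=="folder_mid" else .033)
            print(n,t,round(r["score"],2),rect(P))
            if t=="bottle_mid":
                W=cloud(s)[r["pixels"]]; W=W[W[:,2]>.058]; print("   cap",np.round(np.nanmedian(W,0),4),len(W))
s=snapshot("top"); b=s["img"]
cv2.imwrite("pics/f1.png",np.hstack([cv2.resize(b[195:270,330:400],(373,400)),cv2.resize(b[205:265,120:190],(420,400))[:, :420]])[:,:,::-1])
```

```text
scene folder_mid 0.93 (array([ 420.1, -355.6]), array([ 22.1, 145.2]), 'long dir deg', -6.3)
scene bottle_mid 0.62 (array([436.1, 216.6]), array([87.9, 33.6]), 'long dir deg', 54.2)
   cap [0.4353 0.2145 0.065 ] 52
scene bottle_mid 0.5 (array([401.8, 133.7]), array([79.4, 34.2]), 'long dir deg', 48.8)
   cap [0.4001 0.131  0.0649] 57
top folder_mid 0.67 (array([ 420.8, -359.4]), array([ 21.9, 142.6]), 'long dir deg', -8.5)
top bottle_mid 0.76 (array([439. , 210.4]), array([41. , 37.9]), 'long dir deg', 45.3)
   cap [0.4383 0.2126 0.0657] 62
top bottle_mid 0.7 (array([403.4, 128.6]), array([37.3, 34.1]), 'long dir deg', 89.5)
   cap [0.403  0.1302 0.0655] 67
```

View pics/f1.png

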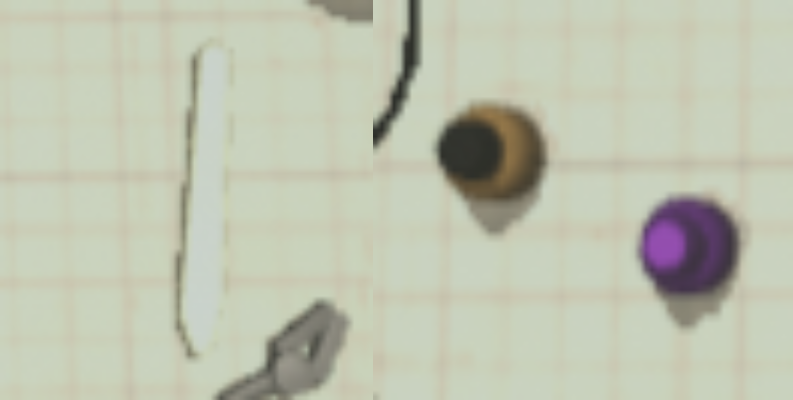

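Call:
{"api": "send_rows", "payload": {
  "series": [
    {"dx": -38.7,"dy": -25.9,"grip": 0.5},
    {"dx": -38.7,"dy": -25.9,"grip": 0.5},
    {"dx": -38.7,"dy": -25.9,"grip": 0.5},
    {"dx": -38.7,"dy": -25.9,"grip": 0.5},
    {"dx": -38.7,"dy": -25.9,"grip": 0.5},
    {"dx": -38.7,"dy": -25.9,"grip": 0.5},
    {"dx": -38.7,"dy": -25.9,"grip": 0.5},
    {"dx": -38.7,"dy": -25.9,"grip": 0.5},
    {"dx": -38.7,"dy": -25.9,"grip": 0.5},
    {"dx": -38.7,"dy": -25.9,"grip": 0.5}
  ]
}}

```text
schema error: expected keys grip, dx, dy, dz, turn
```

```bash
cat >> h.py <<'E'
from scipy.spatial.transform import Rotation as Ro
def go(target,fwd_deg=None,st=None):
    """mm shift in tool axes to TCP target, turn so that -tool x points at fwd_deg"""
    st=st or get_state(); R=Ro.from_quat(st["eef_rot"]).as_matrix(); d=(np.array(target)-st["tool_pos"])*1000
    a=np.degrees(np.arctan2(-R[1,0],-R[0,0]))
    print("clk %.2f"%st["clock"],"pos",np.round(st["tool_pos"],4),"fwd %.2f"%a,"tilt z",np.round(R[:,2],3),"d tool",np.round(R.T@d,1),"len %.0f"%np.linalg.norm(d), "turn",None if fwd_deg is None else round(float(np.radians(a-fwd_deg)),3),"open %.3f"%st["opening"],"F",np.round(st["contact_force"],1))
E
python3 - <<'E'
from h import *
go([.4105,-.356,.1],-7.4)
s=dict(np.load("/tmp/top0.npz")); print(plane(s,np.array([389.,381,393]),np.array([256.,268,253]),0.005))
E
```

```text
clk 1.25 pos [0.1648 0.6029 0.2387] fwd -15.28 tilt z [ 0.  0. -1.] d tool [-489.8 -860.2  138.7] len 1000 turn -0.138 open 1.002 F [0.1 1.3 0.6]
[[ 0.36163139 -0.40708394  0.005     ]
 [ 0.33242351 -0.38583167  0.005     ]
 [ 0.3689212  -0.4173745   0.005     ]]
```

Call:
{"api": "send_rows", "payload": {
  "series": [
    {"dx": -38.7,"dy": -25.9,"dz": 0,"turn": 0,"grip": 0.5},
    {"dx": -38.7,"dy": -25.9,"dz": 0,"turn": 0,"grip": 0.5},
    {"dx": -38.7,"dy": -25.9,"dz": 0,"turn": 0,"grip": 0.5},
    {"dx": -38.7,"dy": -25.9,"dz": 0,"turn": 0,"grip": 0.5},
    {"dx": -38.7,"dy": -25.9,"dz": 0,"turn": 0,"grip": 0.5},
    {"dx": -38.7,"dy": -25.9,"dz": 0,"turn": 0,"grip": 0.5},
    {"dx": -38.7,"dy": -25.9,"dz": 0,"turn": 0,"grip": 0.5},
    {"dx": -38.7,"dy": -25.9,"dz": 0,"turn": 0,"grip": 0.5},
    {"dx": -38.7,"dy": -25.9,"dz": 0,"turn": 0,"grip": 0.5},
    {"dx": -38.7,"dy": -25.9,"dz": 0,"turn": 0,"grip": 0.5}
  ]
}}

```text
clock: 2.25
tool_pos: [0.471, 0.2496, 0.2389]
eef_rot: [0.133, 0.991, 0.0, 0.0]
contact_force: [0.7, 1.0, -0.6]
opening: 0.497
```

Run:
```python
from h import *
go([.4105,-.356,.1],-7.4)
```

```text
clk 2.25 pos [0.471  0.2496 0.2389] fwd -15.28 tilt z [ 0.001  0.    -1.   ] d tool [-101.2 -600.2  138.6] len 624 turn -0.138 open 0.497 F [ 0.7  1.  -0.6]
```

Call:
{"api": "send_rows", "payload": {
  "series": [
    {"dx": -7.8,"dy": -46.2,"dz": 0,"turn": 0,"grip": 0.5},
    {"dx": -7.8,"dy": -46.2,"dz": 0,"turn": 0,"grip": 0.5},
    {"dx": -7.8,"dy": -46.2,"dz": 0,"turn": 0,"grip": 0.5},
    {"dx": -7.8,"dy": -46.2,"dz": 0,"turn": 0,"grip": 0.5},
    {"dx": -7.8,"dy": -46.2,"dz": 0,"turn": 0,"grip": 0.5},
    {"dx": -7.8,"dy": -46.2,"dz": 0,"turn": 0,"grip": 0.5},
    {"dx": -7.8,"dy": -46.2,"dz": 0,"turn": 0,"grip": 0.5},
    {"dx": -7.8,"dy": -46.2,"dz": 0,"turn": 0,"grip": 0.5},
    {"dx": -7.8,"dy": -46.2,"dz": 0,"turn": 0,"grip": 0.5},
    {"dx": -7.8,"dy": -46.2,"dz": 10,"turn": 0,"grip": 0.5},
    {"dx": -7.8,"dy": -46.2,"dz": 10,"turn": 0,"grip": 0.5},
    {"dx": -7.8,"dy": -46.2,"dz": 10,"turn": 0,"grip": 0.5},
    {"dx": -7.8,"dy": -46.2,"dz": 10,"turn": 0,"grip": 0.5},
    {"dx": 0,"dy": 0,"dz": 20,"turn": -0.138,"grip": 0.5}
  ]
}}

```text
clock: 3.65
tool_pos: [0.4077, -0.3639, 0.1789]
eef_rot: [0.069, 0.998, -0.004, 0.001]
contact_force: [-0.1, -0.8, -0.0]
opening: 0.499
```

Run:
```python
from h import *
go([.4105,-.356,.003],-7.4)
s=snapshot("wrist"); cv2.imwrite("pics/w2.png",s["img"][:,:,::-1])
for r in regions_of(s,"folder_mid")[:2]:
    v,u=np.nonzero(r["pixels"]); print(r["score"],r["extent"],rect(plane(s,u*1.,v*1.,.008)))
```

```text
clk 3.65 pos [ 0.4077 -0.3639  0.1789] fwd -7.87 tilt z [ 0.002 -0.007 -1.   ] d tool [ -1.2   9.4 175.8] len 176 turn -0.008 open 0.499 F [-0.1 -0.8 -0. ]
0.61 [249.4, 102.3, 272.7, 251.0] (array([ 421.5, -358.1]), array([ 19.5, 145.4]), 'long dir deg', -6.9)
```

View pics/w2.png

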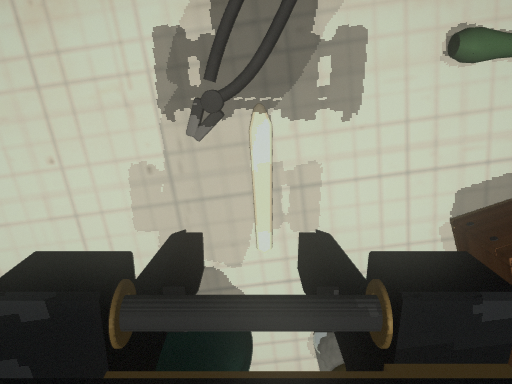

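Call:
{"api": "send_rows", "payload": {
  "series": [
    {"dx": 0,"dy": 0,"dz": 40,"turn": 0,"grip": 0.5},
    {"dx": 0,"dy": 0,"dz": 40,"turn": 0,"grip": 0.5},
    {"dx": 0,"dy": 0,"dz": 30,"turn": 0,"grip": 0.5},
    {"dx": 0,"dy": 0,"dz": 0,"turn": 0,"grip": 0.5}
  ]
}}

```text
clock: 4.15
tool_pos: [0.4083, -0.3522, 0.0665]
eef_rot: [0.064, 0.998, 0.002, -0.003]
contact_force: [-0.2, 0.4, 0.5]
opening: 0.497
```

Run:
```python
from h import *
go([.411,-.356,.003],-7.2)
```

```text
clk 4.15 pos [ 0.4083 -0.3522  0.0665] fwd -7.36 tilt z [-0.005  0.004 -1.   ] d tool [-3.5 -3.6 63.4] len 64 turn -0.003 open 0.497 F [-0.2  0.4  0.5]
```

Call:
{"api": "send_rows", "payload": {
  "series": [
    {"dx": -1,"dy": 0,"dz": 25,"turn": 0,"grip": 0.5},
    {"dx": -1,"dy": 0,"dz": 15,"turn": 0,"grip": 0.5},
    {"dx": 0,"dy": 0,"dz": 0,"turn": 0,"grip": 0.5},
    {"dx": 0,"dy": 0,"dz": 0,"turn": 0,"grip": 0.5}
  ]
}}

```text
clock: 4.55
tool_pos: [0.4119, -0.3553, 0.0297]
eef_rot: [0.064, 0.998, -0.0, 0.0]
contact_force: [0.1, 0.5, 0.2]
opening: 0.499
```

Run:
```python
from h import *
go([.411,-.356,.003],-7.2)
```

```text
clk 4.55 pos [ 0.4119 -0.3553  0.0297] fwd -7.38 tilt z [ 0.001 -0.001 -1.   ] d tool [ 0.8 -0.8 26.7] len 27 turn -0.003 open 0.499 F [0.1 0.5 0.2]
```

Call:
{"api": "send_rows", "payload": {
  "series": [
    {"dx": 0,"dy": -1,"dz": 14,"turn": 0,"grip": 0.5},
    {"dx": 0,"dy": 0,"dz": 8,"turn": 0,"grip": 0.5},
    {"dx": 0,"dy": 0,"dz": 4,"turn": 0,"grip": 0.5},
    {"dx": 0,"dy": 0,"dz": 0,"turn": 0,"grip": 0.4},
    {"dx": 0,"dy": 0,"dz": 0,"turn": 0,"grip": 0.2},
    {"dx": 0,"dy": 0,"dz": 0,"turn": 0,"grip": 0.0},
    {"dx": 0,"dy": 0,"dz": 0,"turn": 0,"grip": 0.0},
    {"dx": 0,"dy": 0,"dz": 0,"turn": 0,"grip": 0.0},
    {"dx": 0,"dy": 0,"dz": 0,"turn": 0,"grip": 0.0}
  ],
  "force": 50
}}

```text
clock: 5.45
tool_pos: [0.4112, -0.3564, 0.0029]
eef_rot: [0.064, 0.998, -0.0, 0.0]
contact_force: [-0.7, 1.1, 0.7]
opening: 0.207
```

Run:
```python
from h import *
go([.411,-.356,.003],-7.2)
```

```text
clk 5.45 pos [ 0.4112 -0.3564  0.0029] fwd -7.38 tilt z [ 0. -0. -1.] d tool [ 0.3  0.3 -0.1] len 0 turn -0.003 open 0.207 F [-0.7  1.1  0.7]
```

Call:
{"api": "send_rows", "payload": {
  "series": [
    {"dx": 0,"dy": 0,"dz": -20,"turn": 0,"grip": 0.0},
    {"dx": 0,"dy": 0,"dz": -40,"turn": 0,"grip": 0.0},
    {"dx": 0,"dy": 0,"dz": -40,"turn": 0,"grip": 0.0},
    {"dx": 0,"dy": 0,"dz": 0,"turn": 0,"grip": 0.0}
  ]
}}

```text
clock: 5.85
tool_pos: [0.4136, -0.3581, 0.1071]
eef_rot: [0.065, 0.998, -0.002, 0.004]
contact_force: [1.0, -0.7, -0.4]
opening: 0.208
```

Run:
```python
from h import *
go([.411,-.356,.103],12.8)
for n in ["scene","wrist","top"]:
    s=snapshot(n); cv2.imwrite(f"pics/{n}3.png",s["img"][:,:,::-1])
    for r in regions_of(s,"folder_mid")[:2]:
        v,u=np.nonzero(r["pixels"]); W=cloud(s)[r["pixels"]]; W=W[W[:,2]>.07]; print(n,r["score"],r["extent"],rect(plane(s,u*1.,v*1.,.109)),np.nanmedian(W,0),len(W))
        if len(W)>50:
            k=np.argsort(W[:,0]); W=W[k]; n_=len(W)//5
            print(np.round([np.median(W[i*n_:(i+1)*n_],0) for i in range(5)],4))
```

```text
clk 5.85 pos [ 0.4136 -0.3581  0.1071] fwd -7.41 tilt z [ 0.007 -0.005 -1.   ] d tool [2.9 1.7 4. ] len 5 turn -0.353 open 0.208 F [ 1.  -0.7 -0.4]
scene 0.84 [358.2, 247.5, 381.3, 292.6] (array([ 404.6, -357.5]), array([ 19.8, 106.1]), 'long dir deg', -7.4) [ 0.39151711 -0.3556861   0.11200762] 384
[[ 0.3612 -0.3519  0.1115]
 [ 0.376  -0.3542  0.1119]
 [ 0.3913 -0.3548  0.1121]
 [ 0.4101 -0.3574  0.112 ]
 [ 0.4298 -0.3599  0.1125]]
scene 0.21 [220.9, 163.5, 302.9, 239.0] (array([497.3, -90.7]), array([208.9, 170.6]), 'long dir deg', 12.9) [ 0.52718922 -0.07985228  0.09284973] 3492
[[ 0.4716 -0.0597  0.0919]
 [ 0.4967 -0.095   0.0929]
 [ 0.5272 -0.083   0.0929]
 [ 0.5597 -0.0754  0.0929]
 [ 0.5946 -0.0877  0.093 ]]
wrist 0.94 [225.7, 113.1, 276.5, 370.3] (array([ 410.5, -358.3]), array([ 21.5, 125.1]), 'long dir deg', -7.2) [ 0.39331016 -0.3562229   0.10838464] 8985
[[ 0.3609 -0.3522  0.1083]
 [ 0.3766 -0.3538  0.1084]
 [ 0.3933 -0.3556  0.1084]
 [ 0.4133 -0.3578  0.1084]
 [ 0.4578 -0.362   0.1083]]
wrist 0.41 [491.2, 249.0, 508.2, 356.9] (array([ 451.4, -244.1]), array([62.9,  8.8]), 'long dir deg', 4.6) [nan nan nan] 0
top 0.65 [373.0, 198.7, 384.1, 261.9] (array([ 422.5, -359. ]), array([ 17.8, 139. ]), 'long dir deg', -7.5) [ 0.45826569 -0.35945568  0.10803898] 166
[[ 0.3625 -0.3508  0.1083]
 [ 0.3715 -0.3526  0.1084]
 [ 0.4574 -0.3624  0.108 ]
 [ 0.4708 -0.364   0.1079]
 [ 0.4844 -0.3645  0.108 ]]
  return np.nanmean(a, axis, out=out, keepdims=keepdims)
```

View pics/scene3.png

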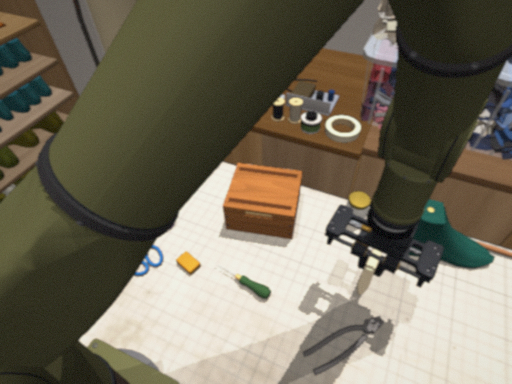

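View pics/wrist3.png

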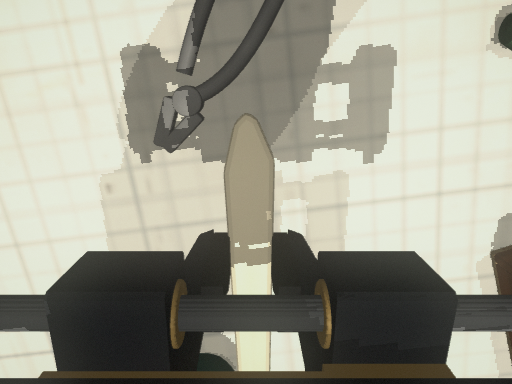

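Call:
{"api": "send_rows", "payload": {
  "series": [
    {"dx": 0,"dy": 0,"dz": -8,"turn": -0.118,"grip": 0.0},
    {"dx": 0,"dy": 0,"dz": -8,"turn": -0.118,"grip": 0.0},
    {"dx": 0,"dy": 0,"dz": -8,"turn": -0.117,"grip": 0.0},
    {"dx": 0,"dy": 0,"dz": 0,"turn": 0,"grip": 0.0},
    {"dx": 0,"dy": 0,"dz": 0,"turn": 0,"grip": 0.0}
  ]
}}

```text
clock: 6.65
tool_pos: [0.4107, -0.356, 0.1258]
eef_rot: [-0.11, 0.994, 0.001, -0.0]
contact_force: [-0.1, -0.0, -0.0]
opening: 0.21
```

Run:
```python
from h import *
go([.3785,-.1136,.13],12.8)
```

```text
clk 6.65 pos [ 0.4107 -0.356   0.1258] fwd 12.68 tilt z [-0.001  0.001 -1.   ] d tool [-21.8 243.5  -3.9] len 245 turn -0.002 open 0.210 F [-0.1 -0.  -0. ]
```

Call:
{"api": "send_rows", "payload": {
  "series": [
    {"dx": -2.7,"dy": 20,"dz": 0,"turn": 0,"grip": 0.0},
    {"dx": -2.7,"dy": 35,"dz": 0,"turn": 0,"grip": 0.0},
    {"dx": -2.7,"dy": 40,"dz": 0,"turn": 0,"grip": 0.0},
    {"dx": -2.7,"dy": 40,"dz": 0,"turn": 0,"grip": 0.0},
    {"dx": -2.7,"dy": 40,"dz": 0,"turn": 0,"grip": 0.0},
    {"dx": -2.7,"dy": 33.5,"dz": 0,"turn": 0,"grip": 0.0},
    {"dx": -2.7,"dy": 20,"dz": 0,"turn": 0,"grip": 0.0},
    {"dx": -2.7,"dy": 15,"dz": 0,"turn": 0,"grip": 0.0},
    {"dx": 0,"dy": 0,"dz": 0,"turn": 0,"grip": 0.0},
    {"dx": 0,"dy": 0,"dz": 0,"turn": 0,"grip": 0.0}
  ]
}}

```text
clock: 7.65
tool_pos: [0.378, -0.1144, 0.1264]
eef_rot: [-0.112, 0.994, -0.0, -0.0]
contact_force: [0.5, -0.5, -0.6]
opening: 0.213
```

Run:
```python
from h import *
go([.3785,-.1136,.076],12.8); print(get_state()["q"])
for n in ["scene","wrist","top"]:
    s=snapshot(n); cv2.imwrite(f"pics/{n}4.png",s["img"][:,:,::-1])
    W=cloud(s); 
    for r in regions_of(s,"folder_mid")[:1]:
        v,u=np.nonzero(r["pixels"]); print(n,r["score"],r["extent"],rect(plane(s,u*1.,v*1.,.131)))
        P=W[r["pixels"]]; P=P[P[:,2]>.11]; 
        if len(P): B=(P[:,:2]-[.5415,-.0765])@np.array([[.975,-.2217],[.2217,.975]]); print(" box frame x max,min",np.nanmax(B,0),np.nanmin(B,0),"z",np.nanmedian(P[:,2]))
    m=(abs(W[...,2]-.094)<.005)&(abs(W[...,0]-.55)<.15)&(abs(W[...,1]+.08)<.15)
    if m.sum()>500: 
        v,u=np.nonzero(cv2.morphologyEx(m.astype(np.uint8),cv2.MORPH_OPEN,np.ones((3,3)))); print(n,"lid",rect(plane(s,u*1.,v*1.,.093)))
```

```text
clk 7.65 pos [ 0.378  -0.1144  0.1264] fwd 12.81 tilt z [-0.001 -0.    -1.   ] d tool [-0.7  0.7 50.4] len 50 turn 0.0 open 0.213 F [ 0.5 -0.5 -0.6]
[ 0.2708723   0.65356744 -0.1490886   2.33884365  0.53345106  0.17969566
  1.42005794]
scene 0.63 [241.9, 214.0, 253.8, 262.8] (array([ 368.6, -117.1]), array([110.2,  22.9]), 'long dir deg', 13.0)
 box frame x max,min [-0.12366974  0.00966824] [-0.23033202 -0.01159929] z 0.13183580442127596
scene lid (array([535.9, -94.1]), array([117.6, 207.6]), 'long dir deg', -18.8)
wrist 0.77 [224.7, 111.1, 278.8, 372.5] (array([ 378., -116.]), array([127.1,  21.5]), 'long dir deg', 13.8)
 box frame x max,min [-0.10412576  0.00799643] [-0.23148173 -0.01351904] z 0.1316265361123964
wrist lid (array([469.2, -95.2]), array([11.6, 68.3]), 'long dir deg', -77.2)
top 0.44 [264.1, 212.8, 272.1, 230.1] (array([ 443.6, -100.6]), array([34.2, 15.8]), 'long dir deg', 10.6)
 box frame x max,min [-0.08386578  0.00621941] [-0.11793474 -0.00994105] z 0.13248894054064805
top lid (array([542.1, -77.8]), array([152.1, 169.7]), 'long dir deg', -77.2)
```

View pics/scene4.png

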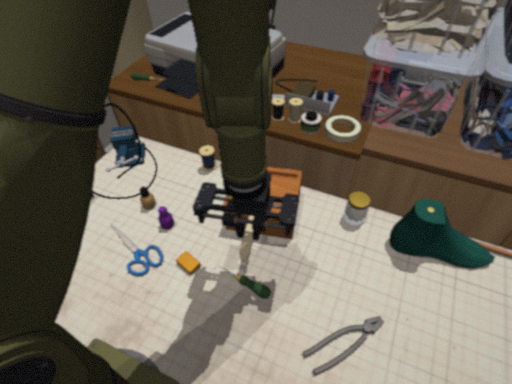

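View pics/top4.png

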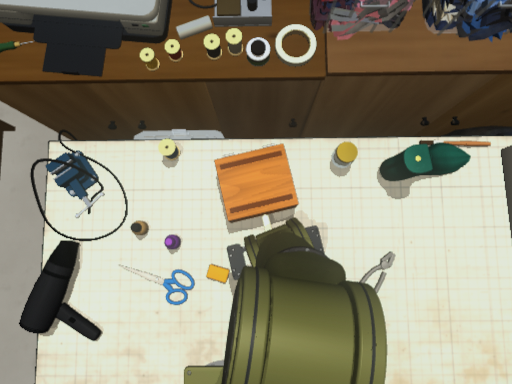

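View pics/wrist4.png

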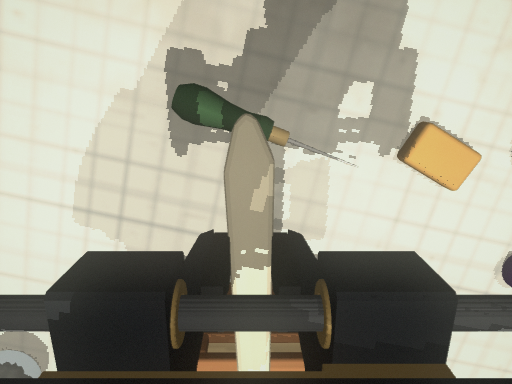

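Call:
{"api": "send_rows", "payload": {
  "series": [
    {"dx": 0,"dy": 0,"dz": 15,"turn": 0,"grip": 0.0},
    {"dx": 0,"dy": 0,"dz": 15,"turn": 0,"grip": 0.0},
    {"dx": 0,"dy": 0,"dz": 12,"turn": 0,"grip": 0.0},
    {"dx": 0,"dy": 0,"dz": 8,"turn": 0,"grip": 0.0},
    {"dx": 0,"dy": 0,"dz": 0,"turn": 0,"grip": 0.0},
    {"dx": 0,"dy": 0,"dz": 0,"turn": 0,"grip": 0.0}
  ]
}}

```text
clock: 8.55
tool_pos: [0.3804, -0.1152, 0.0814]
eef_rot: [-0.112, 0.994, 0.001, -0.002]
contact_force: [-0.8, 0.1, -1.0]
opening: 0.209
```

Run:
```python
from h import *
go([.4155,-.1050,.076],12.8); print(get_state()["q"])
s=snapshot("scene"); cv2.imwrite("pics/scene5.png",cv2.resize(s["img"][150:290,170:330],(686,600))[:,:,::-1])
s=snapshot("wrist"); W=cloud(s)
for r in regions_of(s,"folder_mid")[:1]:
    P=W[r["pixels"]]; P=P[P[:,2]>.06]; k=P[:,0].argsort();P=P[k]; print(np.round([np.median(q,0) for q in np.array_split(P,5)],4))
```

```text
clk 8.55 pos [ 0.3804 -0.1152  0.0814] fwd 12.80 tilt z [-0.005  0.001 -1.   ] d tool [-36.5   2.2   5.3] len 37 turn 0.0 open 0.209 F [-0.8  0.1 -1. ]
[ 0.21176778  0.76586872 -0.05376902  2.35815976  1.0103772   0.04352379
  0.95713798]
[[ 0.331  -0.1281  0.0869]
 [ 0.3467 -0.1244  0.0869]
 [ 0.363  -0.1203  0.0868]
 [ 0.3825 -0.1154  0.0867]
 [ 0.4258 -0.1054  0.0864]]
```

View pics/scene5.png

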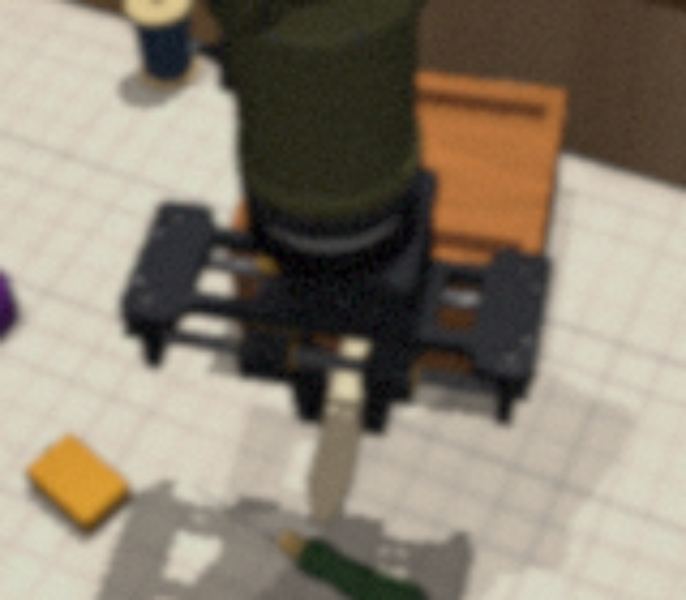

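Call:
{"api": "send_rows", "payload": {
  "series": [
    {"dx": 0,"dy": 0,"dz": -14,"turn": 0,"grip": 0.0},
    {"dx": -2,"dy": -13,"dz": -12,"turn": 0,"grip": 0.0},
    {"dx": -4,"dy": -14,"dz": 0,"turn": 0,"grip": 0.0},
    {"dx": 0,"dy": 0,"dz": 0,"turn": -0.118,"grip": 0.0},
    {"dx": 0,"dy": 0,"dz": 0,"turn": -0.118,"grip": 0.0},
    {"dx": 0,"dy": 0,"dz": 0,"turn": -0.117,"grip": 0.0},
    {"dx": 0,"dy": 0,"dz": 0,"turn": 0,"grip": 0.0},
    {"dx": 0,"dy": 0,"dz": 0,"turn": 0,"grip": 0.0}
  ]
}}

```text
clock: 9.5
tool_pos: [0.3922, -0.14, 0.1075]
eef_rot: [-0.283, 0.959, 0.001, -0.002]
contact_force: [-0.0, -0.3, 0.1]
opening: 0.213
```

Run:
```python
from h import *
go([.3921,-.1402,.076],33); print(get_state()["q"])
```

```text
clk 9.50 pos [ 0.3922 -0.14    0.1075] fwd 32.89 tilt z [-0.005  0.001 -1.   ] d tool [ 0.1 -0.2 31.5] len 31 turn -0.002 open 0.213 F [-0.  -0.3  0.1]
[ 0.51086005  0.73220289 -0.44590442  2.27662233  1.01258474  0.34617627
  1.32793099]
```

Call:
{"api": "send_rows", "payload": {
  "series": [
    {"dx": 0,"dy": 0,"dz": 12,"turn": 0,"grip": 0.0},
    {"dx": 0,"dy": 0,"dz": 11,"turn": 0,"grip": 0.0},
    {"dx": 0,"dy": 0,"dz": 8.5,"turn": 0,"grip": 0.0},
    {"dx": 0,"dy": 0,"dz": 0,"turn": 0,"grip": 0.0},
    {"dx": 0,"dy": 0,"dz": 0,"turn": 0,"grip": 0.0}
  ]
}}

```text
clock: 10.0
tool_pos: [0.3923, -0.1398, 0.076]
eef_rot: [-0.284, 0.959, 0.001, -0.002]
contact_force: [0.7, 0.2, -0.9]
opening: 0.208
```

Run:
```python
from h import *
go([.3921,-.1402,.0757],33); print(get_state()["q"])
s=snapshot("wrist"); W=cloud(s)
for r in regions_of(s,"folder_mid")[:1]:
    P=W[r["pixels"]]; P=P[P[:,2]>.06]; k=P[:,0].argsort();P=P[k]; print(np.round([np.median(q,0) for q in np.array_split(P,5)],4))
s=snapshot("scene"); cv2.imwrite("pics/scene6.png",cv2.resize(s["img"][150:290,170:330],(686,600))[:,:,::-1])
s=snapshot("top"); cv2.imwrite("pics/top6.png",cv2.resize(s["img"][130:250,190:330],(700,600))[:,:,::-1])
W=cloud(s)
for r in regions_of(s,"folder_mid")[:1]:
    P=W[r["pixels"]]; P=P[P[:,2]>.06]; print(r["extent"],r["score"]);B=(P[:,:2]-[.5415,-.0765])@np.array([[.975,-.2217],[.2217,.975]]); print(" box frame x max,min",np.nanmax(B,0),np.nanmin(B,0),"z",np.nanmedian(P[:,2]))
```

```text
clk 10.00 pos [ 0.3923 -0.1398  0.076 ] fwd 33.04 tilt z [-0.005  0.001 -1.   ] d tool [ 0.3 -0.2  0.3] len 0 turn 0.001 open 0.208 F [ 0.7  0.2 -0.9]
[ 0.41090457  0.78828866 -0.28949982  2.29730067  1.19242341  0.21992937
  1.1662492 ]
[[ 0.3496 -0.1683  0.0812]
 [ 0.3632 -0.1599  0.0813]
 [ 0.377  -0.1511  0.0812]
 [ 0.3936 -0.1396  0.0811]
 [ 0.4308 -0.1141  0.0808]]
```

View pics/top6.png

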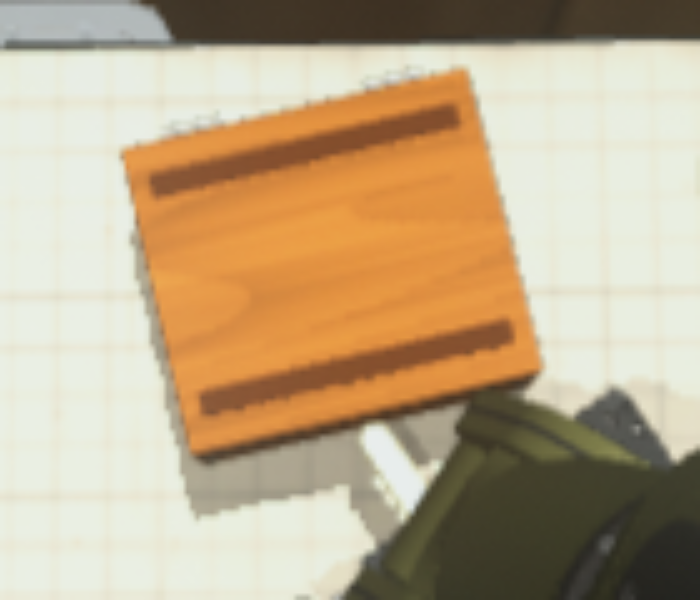

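View pics/scene6.png

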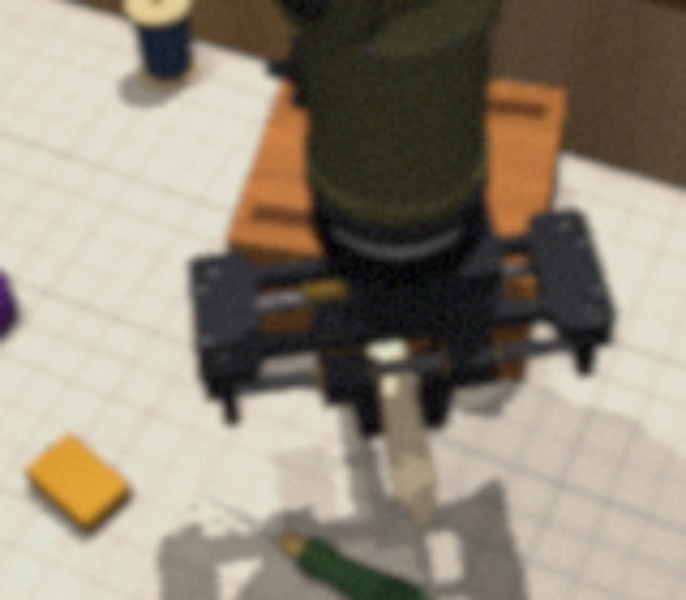

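Call:
{"api": "send_rows", "payload": {
  "series": [
    {"dx": -5.6,"dy": -2.1,"dz": 0,"turn": 0,"grip": 0.0},
    {"dx": -5.6,"dy": -2.1,"dz": 0,"turn": 0,"grip": 0.0},
    {"dx": -5.6,"dy": -2.1,"dz": 0,"turn": 0,"grip": 0.0},
    {"dx": 0,"dy": 0,"dz": 0,"turn": 0,"grip": 0.0}
  ]
}}

```text
clock: 10.65
tool_pos: [0.4111, -0.1358, 0.0758]
eef_rot: [-0.285, 0.959, 0.001, -0.001]
contact_force: [-0.6, 0.1, 0.3]
opening: 0.212
```

Run:
```python
from h import *
go([.4157,-.1050,.0757],12.8); print(get_state()["q"])
s=snapshot("top"); cv2.imwrite("pics/top7.png",cv2.resize(s["img"][130:250,190:330],(700,600))[:,:,::-1])
s=snapshot("wrist"); cv2.imwrite("pics/w7.png",s["img"][:,:,::-1]); W=cloud(s)
for r in regions_of(s,"folder_mid")[:1]:
    P=W[r["pixels"]]; P=P[P[:,2]>.06]; k=P[:,0].argsort();P=P[k]; print(np.round([np.median(q,0) for q in np.array_split(P,5)],4))
```

```text
clk 10.65 pos [ 0.4111 -0.1358  0.0758] fwd 33.07 tilt z [-0.003  0.002 -1.   ] d tool [-20.6  23.3   0.1] len 31 turn 0.354 open 0.212 F [-0.6  0.1  0.3]
[ 0.43648406  0.79957818 -0.36023702  2.24874844  1.10902831  0.28473283
  1.23444726]
[[ 0.3676 -0.1644  0.081 ]
 [ 0.3813 -0.1561  0.081 ]
 [ 0.3952 -0.147   0.0809]
 [ 0.4118 -0.1356  0.0809]
 [ 0.4487 -0.1102  0.0806]]
```

View pics/top7.png

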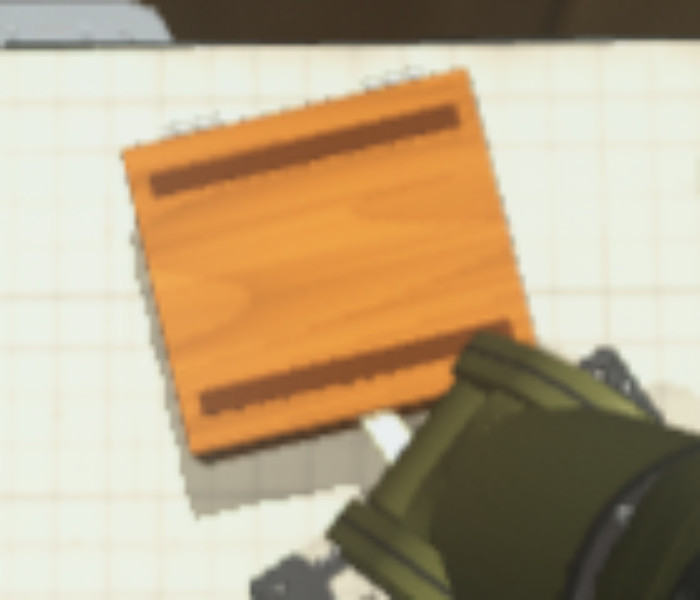

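Call:
{"api": "send_rows", "payload": {
  "series": [
    {"dx": -6.9,"dy": 7.8,"dz": 0,"turn": 0.118,"grip": 0.0},
    {"dx": -5.9,"dy": 8.6,"dz": 0,"turn": 0.118,"grip": 0.0},
    {"dx": -4.9,"dy": 9.2,"dz": 0,"turn": 0.118,"grip": 0.0},
    {"dx": 0,"dy": 0,"dz": 0,"turn": 0,"grip": 0.0},
    {"dx": 0,"dy": 0,"dz": 0,"turn": 0,"grip": 0.0}
  ]
}}

```text
clock: 11.3
tool_pos: [0.414, -0.1054, 0.0757]
eef_rot: [-0.113, 0.994, 0.0, -0.003]
contact_force: [0.1, -0.1, -0.3]
opening: 0.212
```

Run:
```python
from h import *
go([.4157,-.1050,.0757],12.8); print(get_state()["q"])
s=snapshot("top"); cv2.imwrite("pics/top8.png",cv2.resize(s["img"][130:250,190:330],(700,600))[:,:,::-1])
s=snapshot("wrist"); cv2.imwrite("pics/w7.png",s["img"][:,:,::-1]); W=cloud(s)
for r in regions_of(s,"folder_mid")[:1]:
    P=W[r["pixels"]]; P=P[P[:,2]>.06]; k=P[:,0].argsort();P=P[k]; print(np.round([np.median(q,0) for q in np.array_split(P,5)],4))
```

```text
clk 11.30 pos [ 0.414  -0.1054  0.0757] fwd 12.98 tilt z [-0.005  0.    -1.   ] d tool [-1.8  0.   0. ] len 2 turn 0.003 open 0.212 F [ 0.1 -0.1 -0.3]
[ 0.29244826  0.78770415 -0.2438591   2.26737696  1.02043242  0.20252914
  0.90387818]
[[ 0.3644 -0.1188  0.0811]
 [ 0.3798 -0.115   0.081 ]
 [ 0.3957 -0.1111  0.0809]
 [ 0.4146 -0.1062  0.0808]
 [ 0.4574 -0.0969  0.0805]]
```

View pics/top8.png

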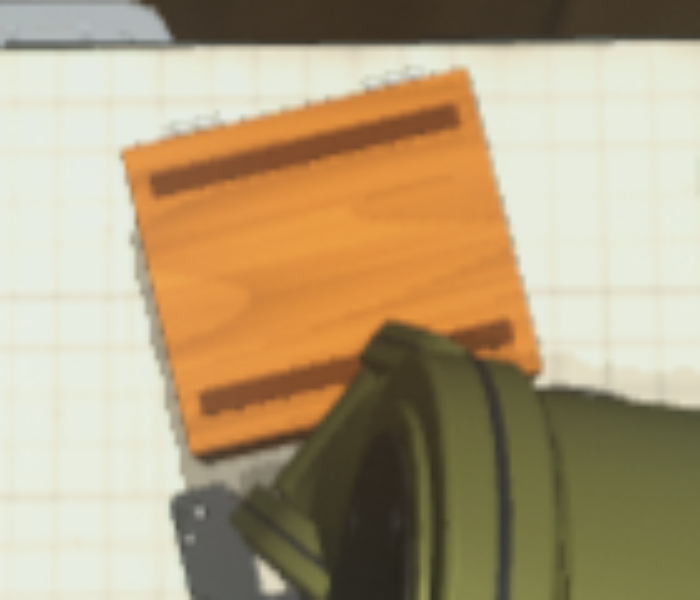

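Call:
{"api": "send_rows", "payload": {
  "series": [
    {"dx": 0,"dy": 0,"dz": -4,"turn": 0,"grip": 0.0},
    {"dx": 0,"dy": 0,"dz": -6,"turn": 0,"grip": 0.0},
    {"dx": 0,"dy": 0,"dz": -8,"turn": 0,"grip": 0.0},
    {"dx": 0,"dy": 0,"dz": -8,"turn": 0,"grip": 0.0},
    {"dx": -2,"dy": 0,"dz": -10,"turn": 0,"grip": 0.0},
    {"dx": -2.5,"dy": 0,"dz": -10,"turn": 0,"grip": 0.0},
    {"dx": 0,"dy": 0,"dz": 0,"turn": 0,"grip": 0.0},
    {"dx": 0,"dy": 0,"dz": 0,"turn": 0,"grip": 0.0}
  ],
  "force": 60
}}

```text
clock: 12.25
tool_pos: [0.4187, -0.1046, 0.1217]
eef_rot: [-0.111, 0.994, 0.001, -0.002]
contact_force: [0.1, 0.0, -0.4]
opening: 0.208
```

```bash
cat > look.py <<'E'
from h import *
import sys
k=sys.argv[1]
go([.4157,-.1050,.0757],12.8); print(get_state()["q"])
s=snapshot("scene"); cv2.imwrite(f"pics/s{k}.png",cv2.resize(s["img"][110:270,170:370],(750,600))[:,:,::-1])
s=snapshot("wrist"); cv2.imwrite(f"pics/w{k}.png",s["img"][:,:,::-1]); W=cloud(s)
for r in regions_of(s,"folder_mid")[:1]:
    P=W[r["pixels"]]; P=P[P[:,2]>.02]; P=P[P[:,0].argsort()]; print("folder",np.round([np.median(q,0) for q in np.array_split(P,5)],4))
E
python3 look.py 9
```

```text
clk 12.25 pos [ 0.4187 -0.1046  0.1217] fwd 12.76 tilt z [-0.004  0.001 -1.   ] d tool [ 2.9  0.2 46.1] len 46 turn -0.001 open 0.208 F [ 0.1  0.  -0.4]
[ 0.42418381  0.70859419 -0.45540675  2.22443819  0.84783574  0.39047341
  1.05147134]
folder [[ 0.3695 -0.1175  0.1271]
 [ 0.3848 -0.1136  0.127 ]
 [ 0.4006 -0.1098  0.1269]
 [ 0.42   -0.1052  0.1267]
 [ 0.4635 -0.0951  0.1262]]
```

View pics/s9.png

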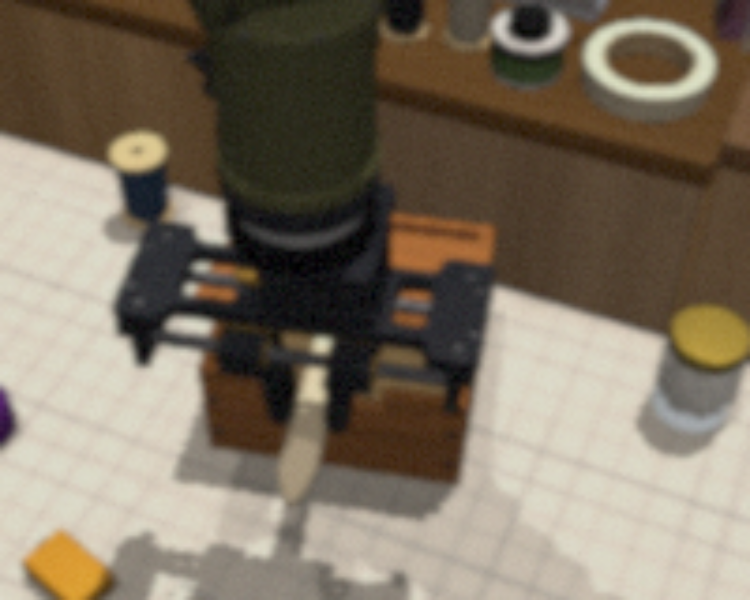

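```bash
cat > lid.py <<'E'
from h import *
s=snapshot("top"); W=cloud(s); im=s["img"].astype(int)
B=(W[...,:2]-[.5415,-.0765])@np.array([[.975,-.2217],[.2217,.975]])
m=(abs(B[...,1])<.08)&(im[...,0]>im[...,2]*1.8)&(im[...,0]>90)&(W[...,2]>.05)
x,z=B[...,0][m],W[...,2][m]; p=np.polyfit(x,z,1); print("lid pts",m.sum(),"slope ang from horizontal",np.degrees(np.arctan(-p[0])),"x",x.min(),x.max(),"z",z.min(),z.max())
for a in np.arange(-.12,.16,.02):
    k=(x>a)&(x<a+.02)
    if k.sum()>5: print(round(a,2),k.sum(),round(float(np.median(z[k])),4))
E
python3 lid.py
```

```text
lid pts 8142 slope ang from horizontal 70.33119438159792 x -0.26304393057976005 0.4242614721369218 z 0.05869363681325889 0.8346024626671089
-0.12 9 0.4778
-0.1 58 0.4771
-0.08 182 0.1396
-0.06 400 0.1382
-0.04 543 0.1307
-0.02 571 0.1238
0.0 565 0.1167
0.02 535 0.1099
0.04 534 0.103
0.06 371 0.0968
```

Call:
{"api": "send_rows", "payload": {
  "series": [
    {"dx": -4.5,"dy": 0,"dz": -10.5,"turn": 0,"grip": 0.0},
    {"dx": -4.5,"dy": 0,"dz": -10.5,"turn": 0,"grip": 0.0},
    {"dx": -6,"dy": 0,"dz": -9,"turn": 0,"grip": 0.0},
    {"dx": -6,"dy": 0,"dz": -9,"turn": 0,"grip": 0.0},
    {"dx": -8,"dy": 0,"dz": -8,"turn": 0,"grip": 0.0},
    {"dx": -8,"dy": 0,"dz": -8,"turn": 0,"grip": 0.0},
    {"dx": -8.7,"dy": 0,"dz": -6,"turn": 0,"grip": 0.0},
    {"dx": -8.7,"dy": 0,"dz": -6,"turn": 0,"grip": 0.0},
    {"dx": -9.7,"dy": 0,"dz": -4.5,"turn": 0,"grip": 0.0},
    {"dx": -9.7,"dy": 0,"dz": -4.5,"turn": 0,"grip": 0.0},
    {"dx": 0,"dy": 0,"dz": 0,"turn": 0,"grip": 0.0}
  ]
}}

```text
clock: 13.55
tool_pos: [0.4937, -0.0871, 0.198]
eef_rot: [-0.112, 0.994, 0.001, -0.0]
contact_force: [-0.1, 0.2, -0.1]
opening: 0.207
```

```bash
python3 look.py 10; python3 lid.py
```

```text
clk 13.55 pos [ 0.4937 -0.0871  0.198 ] fwd 12.81 tilt z [-0.001  0.002 -1.   ] d tool [ 79.9  -0.4 122.4] len 146 turn 0.0 open 0.207 F [-0.1  0.2 -0.1]
[ 0.49169673  0.65985466 -0.66215004  1.9611514   0.59993543  0.72606623
  1.26081084]
lid pts 1985 slope ang from horizontal 68.8733884834464 x -0.25870305506071245 0.4244032897912989 z 0.05145739948465334 0.8494850296643592
-0.08 84 0.0845
0.02 46 0.2279
0.04 30 0.1707
0.06 12 0.1347
```

View pics/s10.png

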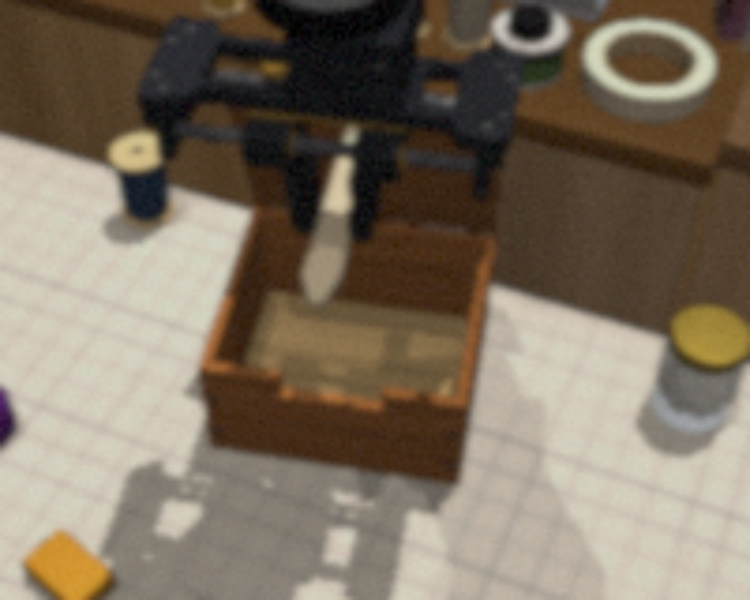

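Call:
{"api": "send_rows", "payload": {
  "series": [
    {"dx": -10.5,"dy": 0,"dz": -3,"turn": 0,"grip": 0.0},
    {"dx": -10.5,"dy": 0,"dz": -3,"turn": 0,"grip": 0.0},
    {"dx": -11,"dy": 0,"dz": -1,"turn": 0,"grip": 0.0},
    {"dx": -11,"dy": 0,"dz": -1,"turn": 0,"grip": 0.0},
    {"dx": -10,"dy": 0,"dz": 1,"turn": 0,"grip": 0.0},
    {"dx": -10,"dy": 0,"dz": 1,"turn": 0,"grip": 0.0},
    {"dx": -6,"dy": 0,"dz": 1,"turn": 0,"grip": 0.0},
    {"dx": 0,"dy": 0,"dz": 0,"turn": 0,"grip": 0.0},
    {"dx": 0,"dy": 0,"dz": 0,"turn": 0,"grip": 0.0}
  ]
}}

```text
clock: 14.65
tool_pos: [0.5587, -0.0725, 0.2021]
eef_rot: [-0.111, 0.994, 0.001, -0.002]
contact_force: [0.8, 0.5, -0.6]
opening: 0.207
```

```bash
python3 look.py 11; python3 lid.py
```

```text
clk 14.65 pos [ 0.5587 -0.0725  0.2021] fwd 12.80 tilt z [-0.004  0.001 -1.   ] d tool [146.1  -0.3 126.9] len 194 turn 0.0 open 0.207 F [ 0.8  0.5 -0.6]
[ 0.43123872  0.72662738 -0.66396996  1.77480378  0.57477294  0.84806606
  1.28963239]
folder [[ 0.5091 -0.0855  0.2074]
 [ 0.5246 -0.0818  0.2074]
 [ 0.5408 -0.0779  0.2073]
 [ 0.5605 -0.0728  0.2072]
 [ 0.604  -0.0629  0.2068]]
lid pts 5790 slope ang from horizontal 51.13374593349382 x -0.25833027185350643 0.4238249320547629 z 0.05074008217510733 0.8315839757489921
-0.12 8 0.7208
-0.1 66 0.6743
-0.08 452 0.6572
-0.06 332 0.6451
-0.04 339 0.6267
-0.02 330 0.6071
0.0 328 0.5905
0.02 247 0.567
0.04 124 0.5605
0.06 35 0.0852
0.1 40 0.2297
```

View pics/s11.png

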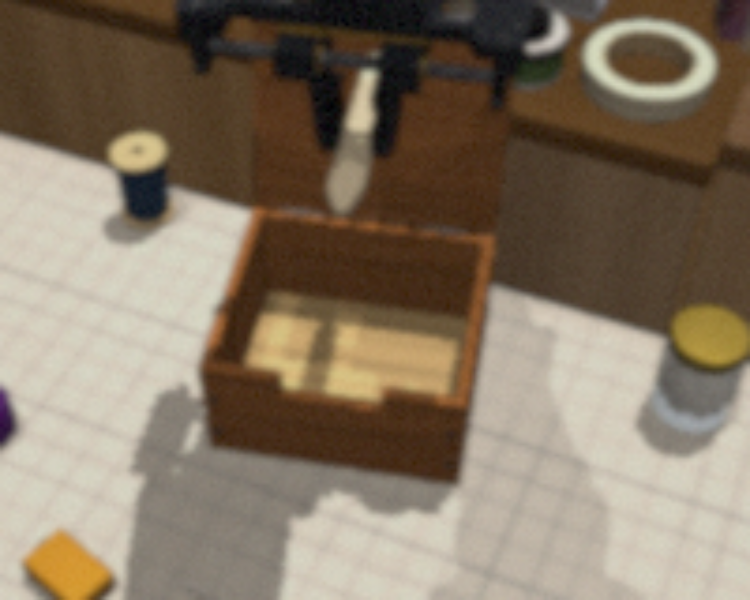

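Call:
{"api": "send_rows", "payload": {
  "series": [
    {"dx": 10,"dy": 0,"dz": 0,"turn": 0,"grip": 0.0},
    {"dx": 25,"dy": 0,"dz": 0,"turn": 0,"grip": 0.0},
    {"dx": 40,"dy": 0,"dz": 0,"turn": 0,"grip": 0.0},
    {"dx": 40,"dy": 0,"dz": 0,"turn": 0,"grip": 0.0},
    {"dx": 15,"dy": -20,"dz": 0,"turn": 0,"grip": 0.0},
    {"dx": 0,"dy": -30,"dz": 0,"turn": 0,"grip": 0.0},
    {"dx": -5,"dy": -45,"dz": 0,"turn": 0,"grip": 0.0},
    {"dx": -8,"dy": -45,"dz": 5,"turn": 0,"grip": 0.0},
    {"dx": -10,"dy": -40,"dz": 20,"turn": 0,"grip": 0.0},
    {"dx": -10,"dy": -20,"dz": 30,"turn": 0,"grip": 0.0},
    {"dx": 0,"dy": 0,"dz": 30,"turn": 0,"grip": 0.0},
    {"dx": 0,"dy": 0,"dz": 20,"turn": 0,"grip": 0.0},
    {"dx": 0,"dy": 0,"dz": 0,"turn": 0,"grip": 0.0},
    {"dx": 0,"dy": 0,"dz": 0,"turn": 0,"grip": 0.0}
  ]
}}

```text
clock: 16.25
tool_pos: [0.5074, -0.2888, 0.0975]
eef_rot: [-0.112, 0.994, 0.001, -0.002]
contact_force: [0.0, -0.2, 0.9]
opening: 0.212
```

Run:
```python
from h import *
go([.425,-.31,.0035],12.8)
s=snapshot("top"); cv2.imwrite("pics/top12.png",s["img"][:,:,::-1])
s=snapshot("wrist"); cv2.imwrite("pics/w12.png",s["img"][:,:,::-1]); W=cloud(s)
for r in regions_of(s,"folder_mid")[:1]:
    P=W[r["pixels"]]; P=P[P[:,2]>.06]; k=P[:,0].argsort();P=P[k]; print(np.round([np.median(q,0) for q in np.array_split(P,5)],4))
```

```text
clk 16.25 pos [ 0.5074 -0.2888  0.0975] fwd 12.81 tilt z [-0.005  0.001 -1.   ] d tool [84.7 -2.6 94.4] len 127 turn 0.0 open 0.212 F [ 0.  -0.2  0.9]
[[ 0.4587 -0.3019  0.1035]
 [ 0.4742 -0.2981  0.1035]
 [ 0.4904 -0.2941  0.1034]
 [ 0.5101 -0.2892  0.1033]
 [ 0.5537 -0.2792  0.103 ]]
```

View pics/top12.png

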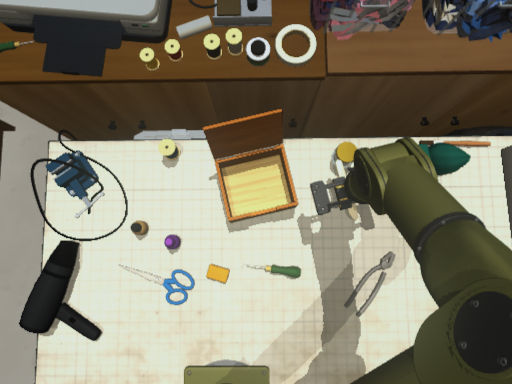

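View pics/w12.png

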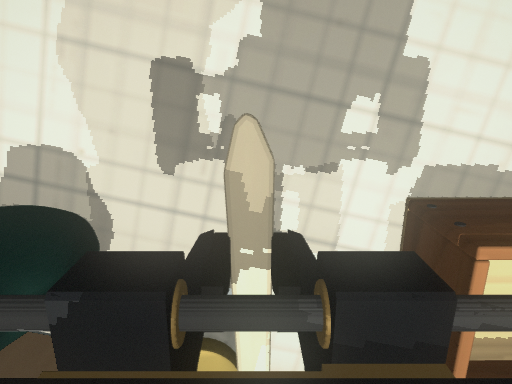

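Call:
{"api": "send_rows", "payload": {
  "series": [
    {"dx": 20,"dy": 0,"dz": 0,"turn": 0,"grip": 0.0},
    {"dx": 35,"dy": 0,"dz": 0,"turn": 0,"grip": 0.0},
    {"dx": 30,"dy": -3,"dz": 10,"turn": 0,"grip": 0.0},
    {"dx": 0,"dy": 0,"dz": 30,"turn": 0,"grip": 0.0},
    {"dx": 0,"dy": 0,"dz": 25,"turn": 0,"grip": 0.0},
    {"dx": 0,"dy": 0,"dz": 10,"turn": 0,"grip": 0.0},
    {"dx": 0,"dy": 0,"dz": 0,"turn": 0,"grip": 0.0},
    {"dx": 0,"dy": 0,"dz": 0,"turn": 0,"grip": 0.0}
  ]
}}

```text
clock: 17.2
tool_pos: [0.4262, -0.3107, 0.0234]
eef_rot: [-0.112, 0.994, 0.0, -0.002]
contact_force: [0.4, 0.2, -0.5]
opening: 0.209
```

Run:
```python
from h import *
go([.425,-.31,.0035],12.8)
```

```text
clk 17.20 pos [ 0.4262 -0.3107  0.0234] fwd 12.82 tilt z [-0.003  0.    -1.   ] d tool [ 0.9  1.  19.9] len 20 turn 0.0 open 0.209 F [ 0.4  0.2 -0.5]
```

Call:
{"api": "send_rows", "payload": {
  "series": [
    {"dx": 0,"dy": 0,"dz": 10,"turn": 0,"grip": 0.0},
    {"dx": 0,"dy": 0,"dz": 6,"turn": 0,"grip": 0.0},
    {"dx": 0,"dy": 0,"dz": 3,"turn": 0,"grip": 0.0},
    {"dx": 0,"dy": 0,"dz": 1,"turn": 0,"grip": 0.0},
    {"dx": 0,"dy": 0,"dz": 0,"turn": 0,"grip": 0.0},
    {"dx": 0,"dy": 0,"dz": 0,"turn": 0,"grip": 0.0},
    {"dx": 0,"dy": 0,"dz": 0,"turn": 0,"grip": 0.28},
    {"dx": 0,"dy": 0,"dz": 0,"turn": 0,"grip": 0.5},
    {"dx": 0,"dy": 0,"dz": 0,"turn": 0,"grip": 0.5},
    {"dx": 0,"dy": 0,"dz": -20,"turn": 0,"grip": 0.5},
    {"dx": 0,"dy": 0,"dz": -40,"turn": 0,"grip": 0.5},
    {"dx": 0,"dy": 0,"dz": -45,"turn": 0,"grip": 0.6},
    {"dx": 0,"dy": 0,"dz": -45,"turn": 0,"grip": 0.6},
    {"dx": 0,"dy": 0,"dz": 0,"turn": 0,"grip": 0.6}
  ]
}}

```text
clock: 18.6
tool_pos: [0.429, -0.3119, 0.1574]
eef_rot: [-0.111, 0.994, -0.002, 0.002]
contact_force: [0.3, -0.8, -0.8]
opening: 0.6
```

Run:
```python
from h import *
go([.425,-.0,.2],12.8)
s=snapshot("wrist"); cv2.imwrite("pics/w13.png",s["img"][:,:,::-1]); W=cloud(s)
for r in regions_of(s,"folder_mid")[:1]:
    P=W[r["pixels"]]; P=P[P[:,0].argsort()]; print(rect(P),np.round([np.median(q,0) for q in np.array_split(P,5)],4))
```

```text
clk 18.60 pos [ 0.429  -0.3119  0.1574] fwd 12.77 tilt z [ 0.004 -0.003 -1.   ] d tool [-65.2 304.9 -43.5] len 315 turn -0.001 open 0.600 F [ 0.3 -0.8 -0.8]
(array([ 436.1, -308.6]), array([150.1,  20.9]), 'long dir deg', 13.7) [[ 0.3794 -0.3227  0.0079]
 [ 0.4016 -0.3169  0.0079]
 [ 0.4258 -0.3109  0.008 ]
 [ 0.4536 -0.3038  0.0078]
 [    nan     nan     nan]]
```

View pics/w13.png

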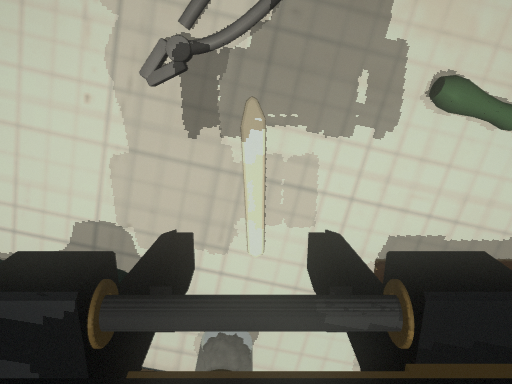

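Call:
{"api": "send_rows", "payload": {
  "series": [
    {"dx": 0,"dy": 10,"dz": -30,"turn": 0,"grip": 0.6},
    {"dx": -5,"dy": 30,"dz": -15,"turn": 0,"grip": 0.6},
    {"dx": -9,"dy": 42,"dz": 0,"turn": 0,"grip": 0.6},
    {"dx": -9,"dy": 45,"dz": 0,"turn": 0,"grip": 0.6},
    {"dx": -9,"dy": 45,"dz": 0,"turn": 0,"grip": 0.6},
    {"dx": -9,"dy": 45,"dz": 0,"turn": 0,"grip": 0.6},
    {"dx": -9,"dy": 45,"dz": 0,"turn": 0,"grip": 0.6},
    {"dx": -10,"dy": 45,"dz": 0,"turn": 0,"grip": 0.6},
    {"dx": -10,"dy": 45,"dz": 0,"turn": 0,"grip": 0.6},
    {"dx": -10,"dy": 45,"dz": 0,"turn": 0,"grip": 0.6},
    {"dx": -10,"dy": 45,"dz": 0,"turn": 0,"grip": 0.6},
    {"dx": -10,"dy": 38,"dz": 0,"turn": 0,"grip": 0.6},
    {"dx": -6,"dy": 20,"dz": 0,"turn": 0,"grip": 0.6},
    {"dx": 0,"dy": 0,"dz": 0,"turn": 0,"grip": 0.6},
    {"dx": 0,"dy": 0,"dz": 0,"turn": 0,"grip": 0.6}
  ]
}}

```text
clock: 20.2
tool_pos: [0.4178, 0.1989, 0.1967]
eef_rot: [-0.112, 0.994, -0.0, -0.004]
contact_force: [-0.1, -0.7, 0.6]
opening: 0.599
```

Run:
```python
from h import *
go([.437,.2125,.1],12.8)
for n in ["wrist","top","scene"]:
    s=snapshot(n); cv2.imwrite(f"pics/{n}14.png",s["img"][:,:,::-1]); W=cloud(s)
    for r in regions_of(s,"bottle_mid")[:3]:
        p=r["pixels"]; P=W[p]; c=P[P[:,2]>.062]; b=s["img"][p].mean(0)
        if len(c)>8: print(n,round(r["score"],2),r["extent"],b.round(),"cap rect",rect(c),c[:,2].max())
        v,u=np.nonzero(p); 
s=dict(np.load("/tmp/top0.npz")); W=cloud(s); print("cable z",np.round([np.nanmax(W[y-2:y+3,x-2:x+3,2]) for x,y in [(127,215),(125,200),(118,225)]],3), W[215,127])
```

```text
clk 20.20 pos [0.4178 0.1989 0.1967] fwd 12.82 tilt z [-0.007 -0.002 -1.   ] d tool [-22.5   9.   96.6] len 100 turn 0.0 open 0.599 F [-0.1 -0.7  0.6]
wrist 0.95 [165.4, 118.7, 208.8, 160.5] [82. 60. 89.] cap rect (array([401.3, 133.1]), array([20.1, 19.5]), 'long dir deg', 50.5) 0.0676500815965947
wrist 0.94 [243.6, 172.7, 285.6, 216.7] [82. 76. 62.] cap rect (array([436.6, 215.9]), array([20. , 19.8]), 'long dir deg', 13.6) 0.06758788865168046
top 0.67 [166.1, 230.0, 181.0, 248.7] [106.  79. 112.] cap rect (array([403.1, 130.9]), array([19.5, 19. ]), 'long dir deg', 89.5) 0.07160595871168604
scene 0.73 [156.3, 205.6, 170.2, 230.2] [73. 43. 83.] cap rect (array([400.7, 132.3]), array([17.6, 16.7]), 'long dir deg', 35.2) 0.06863169965772888
scene 0.71 [140.5, 187.8, 157.8, 211.1] [82. 69. 53.] cap rect (array([435.1, 215.4]), array([15.5, 15.9]), 'long dir deg', -14.9) 0.06902175959486019
cable z [0.014 0.013 0.013] [0.47066951 0.25279439 0.00067273]
```

View pics/wrist14.png

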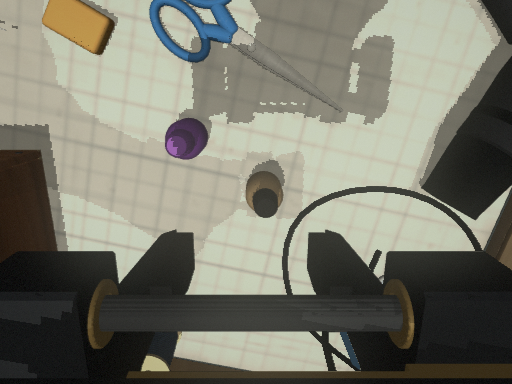

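View pics/scene14.png

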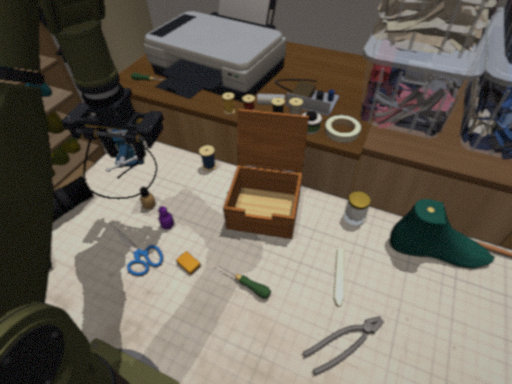

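Run:
```python
from h import *
go([.4365,.2155,.1],12.8)
s=dict(np.load("/tmp/top0.npz")); W=cloud(s).reshape(-1,3)
m=(W[:,2]>.03)&(W[:,0]>.36)&(W[:,0]<.55)&(W[:,1]>.25)&(W[:,1]<.45); P=W[m]
print(len(P)); print(np.round(P[P[:,1].argsort()][:6],3)); 
m=(P[:,0]<.5); print(np.round(P[m][P[m][:,1].argsort()][:6],3))
```

```text
clk 20.50 pos [0.4188 0.1989 0.1979] fwd 12.68 tilt z [-0.005  0.    -1.   ] d tool [-21.4  12.2  97.8] len 101 turn -0.002 open 0.602 F [ 0.  -0.4 -0.3]
1102
[[0.515 0.284 0.089]
 [0.516 0.286 0.078]
 [0.518 0.286 0.084]
 [0.519 0.286 0.077]
 [0.513 0.287 0.082]
 [0.52  0.287 0.082]]
[[0.5   0.311 0.074]
 [0.5   0.312 0.077]
 [0.498 0.313 0.069]
 [0.498 0.313 0.074]
 [0.5   0.315 0.076]
 [0.496 0.317 0.065]]
```

Call:
{"api": "send_rows", "payload": {
  "series": [
    {"dx": -11,"dy": 6,"dz": 20,"turn": 0,"grip": 0.6},
    {"dx": -10.5,"dy": 6,"dz": 40,"turn": 0,"grip": 0.6},
    {"dx": 0,"dy": 0,"dz": 25,"turn": 0,"grip": 0.6},
    {"dx": 0,"dy": 0,"dz": 0,"turn": 0,"grip": 0.6},
    {"dx": 0,"dy": 0,"dz": 0,"turn": 0,"grip": 0.6},
    {"dx": 0,"dy": 0,"dz": 0,"turn": 0,"grip": 0.6}
  ]
}}

```text
clock: 21.1
tool_pos: [0.4371, 0.2169, 0.1143]
eef_rot: [-0.111, 0.994, 0.001, -0.001]
contact_force: [-0.6, -0.5, -0.8]
opening: 0.601
```

Run:
```python
from h import *
go([.4365,.2155,.022],12.8)
s=snapshot("wrist"); cv2.imwrite(f"pics/w15.png",s["img"][:,:,::-1]); W=cloud(s)
for r in regions_of(s,"bottle_mid")[:3]:
        p=r["pixels"]; P=W[p]; c=P[P[:,2]>.060]; b=s["img"][p].mean(0)
        print(round(r["score"],2),r["extent"],b.round(), rect(c) if len(c)>5 else "")
```

```text
clk 21.10 pos [0.4371 0.2169 0.1143] fwd 12.77 tilt z [-0.003  0.002 -1.   ] d tool [ 0.7 -1.5 92.3] len 92 turn -0.001 open 0.601 F [-0.6 -0.5 -0.8]
0.58 [225.3, 165.4, 280.2, 228.6] [87. 79. 64.] (array([436.4, 215.6]), array([21.3, 20.2]), 'long dir deg', 13.5)
```

View pics/w15.png

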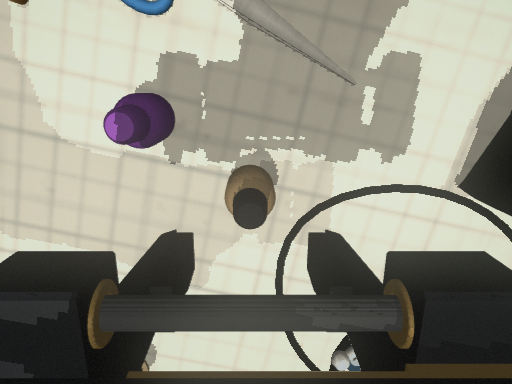

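Call:
{"api": "send_rows", "payload": {
  "series": [
    {"dx": 0.7,"dy": -1.5,"dz": 25,"turn": 0,"grip": 0.6},
    {"dx": 0,"dy": 0,"dz": 25,"turn": 0,"grip": 0.6},
    {"dx": 0,"dy": 0,"dz": 20,"turn": 0,"grip": 0.6},
    {"dx": 0,"dy": 0,"dz": 14,"turn": 0,"grip": 0.6},
    {"dx": 0,"dy": 0,"dz": 8,"turn": 0,"grip": 0.6},
    {"dx": 0,"dy": 0,"dz": 0,"turn": 0,"grip": 0.6},
    {"dx": 0,"dy": 0,"dz": 0,"turn": 0,"grip": 0.6}
  ],
  "force": 20
}}

```text
clock: 21.9
tool_pos: [0.4362, 0.2155, 0.0217]
eef_rot: [-0.111, 0.994, 0.001, -0.002]
contact_force: [-0.7, 0.0, 0.5]
opening: 0.598
```

Run:
```python
from h import *
go([.4365,.2155,.022],12.8)
```

```text
clk 21.90 pos [0.4362 0.2155 0.0217] fwd 12.79 tilt z [-0.004  0.002 -1.   ] d tool [-0.3 -0.  -0.3] len 0 turn -0.0 open 0.598 F [-0.7  0.   0.5]
```

Call:
{"api": "send_rows", "payload": {
  "series": [
    {"dx": 0,"dy": 0,"dz": 0,"turn": 0,"grip": 0.5},
    {"dx": 0,"dy": 0,"dz": 0,"turn": 0,"grip": 0.43},
    {"dx": 0,"dy": 0,"dz": 0,"turn": 0,"grip": 0.39},
    {"dx": 0,"dy": 0,"dz": 0,"turn": 0,"grip": 0.3},
    {"dx": 0,"dy": 0,"dz": 0,"turn": 0,"grip": 0.3},
    {"dx": 0,"dy": 0,"dz": 0,"turn": 0,"grip": 0.3},
    {"dx": 0,"dy": 0,"dz": 0,"turn": 0,"grip": 0.3},
    {"dx": 0,"dy": 0,"dz": -8,"turn": 0,"grip": 0.3},
    {"dx": 0,"dy": 0,"dz": -12,"turn": 0,"grip": 0.3},
    {"dx": 0,"dy": 0,"dz": 0,"turn": 0,"grip": 0.3}
  ],
  "force": 20
}}

```text
clock: 22.9
tool_pos: [0.4363, 0.2153, 0.0421]
eef_rot: [-0.111, 0.994, 0.001, -0.002]
contact_force: [-0.9, 0.4, -1.2]
opening: 0.394
```

Run:
```python
from h import *
go([.4365,.2155,.022],12.8)
s=snapshot("wrist"); cv2.imwrite(f"pics/w16.png",s["img"][:,:,::-1]); W=cloud(s)
for r in regions_of(s,"bottle_mid")[:3]:
        p=r["pixels"]; P=W[p]; c=P[P[:,2]>.050]; b=s["img"][p].mean(0)
        print(round(r["score"],2),r["extent"],b.round(), rect(c) if len(c)>5 else "",np.nanmax(P[:,2]))
```

```text
clk 22.90 pos [0.4363 0.2153 0.0421] fwd 12.76 tilt z [-0.004  0.002 -1.   ] d tool [-0.3  0.1 20.1] len 20 turn -0.001 open 0.394 F [-0.9  0.4 -1.2]
0.64 [208.4, 204.9, 293.0, 294.5] [75. 65. 49.] (array([433.2, 213.9]), array([28.4, 34.7]), 'long dir deg', -80.0) 0.08759418629869976
```

View pics/w16.png

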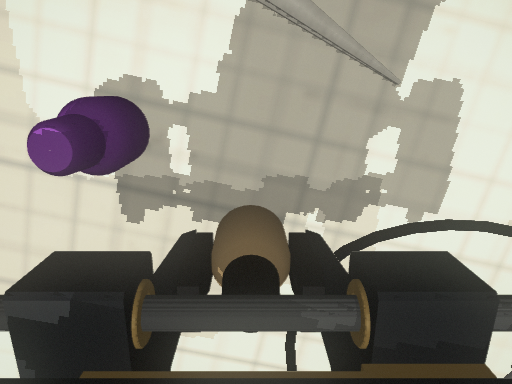

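Call:
{"api": "send_rows", "payload": {
  "series": [
    {"dx": 0,"dy": 0,"dz": -25,"turn": 0,"grip": 0.3},
    {"dx": 0,"dy": 0,"dz": -35,"turn": 0,"grip": 0.3},
    {"dx": 0,"dy": -5,"dz": -33,"turn": 0,"grip": 0.3},
    {"dx": -3,"dy": -15,"dz": -15,"turn": 0,"grip": 0.3},
    {"dx": -3,"dy": -30,"dz": 0,"turn": 0,"grip": 0.3},
    {"dx": -3,"dy": -38,"dz": 0,"turn": 0,"grip": 0.3},
    {"dx": -3,"dy": -40,"dz": 0,"turn": 0,"grip": 0.3},
    {"dx": -3,"dy": -40,"dz": 0,"turn": 0,"grip": 0.3},
    {"dx": -3,"dy": -40,"dz": 0,"turn": 0,"grip": 0.3},
    {"dx": -3,"dy": -40,"dz": 0,"turn": 0,"grip": 0.3},
    {"dx": -4,"dy": -30,"dz": 0,"turn": 0,"grip": 0.3},
    {"dx": -3,"dy": -20,"dz": 0,"turn": 0,"grip": 0.3},
    {"dx": 0,"dy": -10,"dz": 0,"turn": 0,"grip": 0.3},
    {"dx": 0,"dy": 0,"dz": 0,"turn": 0,"grip": 0.3},
    {"dx": 0,"dy": 0,"dz": 0,"turn": 0,"grip": 0.3}
  ]
}}

```text
clock: 24.5
tool_pos: [0.5314, -0.0776, 0.148]
eef_rot: [-0.112, 0.994, 0.001, -0.003]
contact_force: [0.4, 1.2, -0.7]
opening: 0.394
```

Run:
```python
from h import *
go([.532,-.079,.029],12.8)
s=snapshot("scene"); cv2.imwrite("pics/s17.png",s["img"][:,:,::-1])
s=snapshot("wrist"); cv2.imwrite("pics/w17.png",s["img"][:,:,::-1])
```

```text
clk 24.50 pos [ 0.5314 -0.0776  0.148 ] fwd 12.88 tilt z [-0.005  0.002 -1.   ] d tool [ -0.9  -1.9 119. ] len 119 turn 0.001 open 0.394 F [ 0.4  1.2 -0.7]
```

View pics/s17.png

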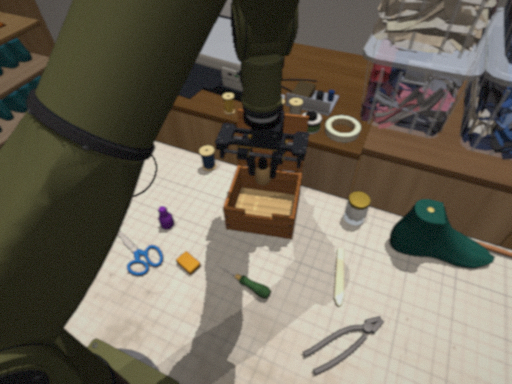

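View pics/w17.png

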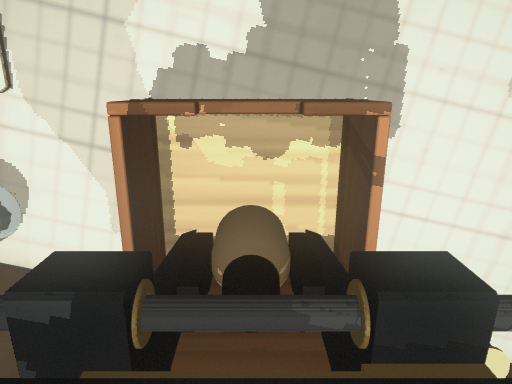

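Call:
{"api": "send_rows", "payload": {
  "series": [
    {"dx": 0,"dy": -2,"dz": 25,"turn": 0,"grip": 0.3},
    {"dx": 0,"dy": 0,"dz": 30,"turn": 0,"grip": 0.3},
    {"dx": 0,"dy": 0,"dz": 25,"turn": 0,"grip": 0.3},
    {"dx": 0,"dy": 0,"dz": 18,"turn": 0,"grip": 0.3},
    {"dx": 0,"dy": 0,"dz": 10,"turn": 0,"grip": 0.3},
    {"dx": 0,"dy": 0,"dz": 0,"turn": 0,"grip": 0.3},
    {"dx": 0,"dy": 0,"dz": 0,"turn": 0,"grip": 0.3}
  ]
}}

```text
clock: 25.3
tool_pos: [0.5322, -0.0802, 0.0408]
eef_rot: [-0.112, 0.994, 0.001, -0.002]
contact_force: [0.3, -0.6, 0.0]
opening: 0.391
```

Run:
```python
from h import *
go([.532,-.079,.028],12.8)
```

```text
clk 25.30 pos [ 0.5322 -0.0802  0.0408] fwd 12.85 tilt z [-0.004  0.001 -1.   ] d tool [-0.1  1.2 12.8] len 13 turn 0.001 open 0.391 F [ 0.3 -0.6  0. ]
```

Call:
{"api": "send_rows", "payload": {
  "series": [
    {"dx": 0,"dy": 0,"dz": 5,"turn": 0,"grip": 0.3},
    {"dx": 0,"dy": 0,"dz": 4,"turn": 0,"grip": 0.3},
    {"dx": 0,"dy": 0,"dz": 2,"turn": 0,"grip": 0.3},
    {"dx": 0,"dy": 0,"dz": 1,"turn": 0,"grip": 0.3},
    {"dx": 0,"dy": 0,"dz": 0.6,"turn": 0,"grip": 0.3},
    {"dx": 0,"dy": 0,"dz": 0,"turn": 0,"grip": 0.3},
    {"dx": 0,"dy": 0,"dz": 0,"turn": 0,"grip": 0.3}
  ]
}}

```text
clock: 26.0
tool_pos: [0.5318, -0.0809, 0.0277]
eef_rot: [-0.111, 0.994, 0.001, -0.002]
contact_force: [-0.4, -0.1, -0.3]
opening: 0.394
```

Run:
```python
from h import *
go([.532,-.079,.028],12.8)
s=snapshot("scene"); cv2.imwrite("pics/s18.png",cv2.resize(s["img"][110:270,170:370],(750,600))[:,:,::-1])
```

```text
clk 26.00 pos [ 0.5318 -0.0809  0.0277] fwd 12.79 tilt z [-0.005  0.001 -1.   ] d tool [-0.6  1.8 -0.3] len 2 turn -0.0 open 0.394 F [-0.4 -0.1 -0.3]
```

View pics/s18.png

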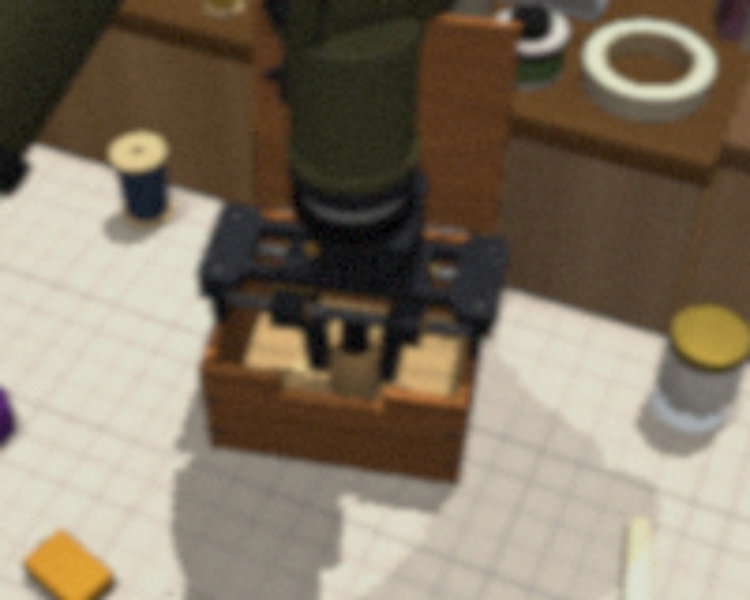

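Call:
{"api": "send_rows", "payload": {
  "series": [
    {"dx": 0,"dy": 0,"dz": 0.4,"turn": 0,"grip": 0.3},
    {"dx": 0,"dy": 0,"dz": 0.3,"turn": 0,"grip": 0.3},
    {"dx": 0,"dy": 0,"dz": 0,"turn": 0,"grip": 0.3},
    {"dx": 0,"dy": 0,"dz": 0,"turn": 0,"grip": 0.3}
  ]
}}

```text
clock: 26.45
tool_pos: [0.5319, -0.0809, 0.0275]
eef_rot: [-0.111, 0.994, 0.001, -0.002]
contact_force: [-1.3, -0.7, 6.0]
opening: 0.393
```

Call:
{"api": "send_rows", "payload": {
  "series": [
    {"dx": 0,"dy": 0,"dz": 0,"turn": 0,"grip": 0.41},
    {"dx": 0,"dy": 0,"dz": 0,"turn": 0,"grip": 0.44},
    {"dx": 0,"dy": 0,"dz": 0,"turn": 0,"grip": 0.5},
    {"dx": 0,"dy": 0,"dz": 0,"turn": 0,"grip": 0.58},
    {"dx": 0,"dy": 0,"dz": 0,"turn": 0,"grip": 0.6},
    {"dx": 0,"dy": 0,"dz": 0,"turn": 0,"grip": 0.6},
    {"dx": 0,"dy": 0,"dz": -15,"turn": 0,"grip": 0.6},
    {"dx": 0,"dy": 0,"dz": -25,"turn": 0,"grip": 0.6},
    {"dx": 0,"dy": 0,"dz": -30,"turn": 0,"grip": 0.6},
    {"dx": 0,"dy": 0,"dz": -40,"turn": 0,"grip": 0.6},
    {"dx": 0,"dy": 0,"dz": -30,"turn": 0,"grip": 0.6},
    {"dx": 30,"dy": 0,"dz": 0,"turn": 0,"grip": 0.6},
    {"dx": 40,"dy": 10,"dz": 0,"turn": 0,"grip": 0.6},
    {"dx": 0,"dy": 35,"dz": 0,"turn": 0,"grip": 0.6},
    {"dx": 0,"dy": 45,"dz": 0,"turn": 0,"grip": 0.6},
    {"dx": 0,"dy": 45,"dz": 0,"turn": 0,"grip": 0.6},
    {"dx": 0,"dy": 45,"dz": 0,"turn": 0,"grip": 0.6},
    {"dx": 0,"dy": 20,"dz": 0,"turn": 0,"grip": 0.6},
    {"dx": 0,"dy": 0,"dz": 0,"turn": 0,"grip": 0.6}
  ]
}}

```text
clock: 28.35
tool_pos: [0.4194, 0.1023, 0.1681]
eef_rot: [-0.115, 0.993, 0.002, -0.002]
contact_force: [0.4, -0.4, -0.1]
opening: 0.6
```

Run:
```python
from h import *
go([.532,-.079,.028],12.8)
for n in ["scene","top"]:
    s=snapshot(n); cv2.imwrite(f"pics/{n}19.png",s["img"][:,:,::-1]);W=cloud(s)
    cv2.imwrite(f"pics/{n}19c.png",cv2.resize(s["img"][100:260,170:370],(750,600),interpolation=cv2.INTER_CUBIC)[:,:,::-1])
    for t in ["bottle_mid","folder_mid","jar","spool"]:
        for r in regions_of(s,t)[:3]:
            P=W[r["pixels"]]; P=P[~np.isnan(P[:,0])]; c=P[P[:,2]>P[:,2].max()-.012] 
            print(n,t,round(r["score"],2),r["extent"],np.round(np.median(c,0),4),"z",np.round(np.percentile(P[:,2],[2,98]),3))
    B=(W[...,:2]-[.5415,-.0765])@np.array([[.975,-.2217],[.2217,.975]])
    im=s["img"].astype(int)
    m=(abs(B[...,1])<.08)&(B[...,0]>.068)&(B[...,0]<.14)&(W[...,2]>.1)&(W[...,2]<.25); x,z=B[...,0][m],W[...,2][m]
    if m.sum()>20: 
        p=np.polyfit(z,x,1); print(n,"lid",m.sum(),"angle rad",np.pi/2+np.arctan(p[0]),"x at z=.085",np.polyval(p,.085),z.max())
```

```text
clk 28.35 pos [0.4194 0.1023 0.1681] fwd 13.19 tilt z [-0.004  0.004 -1.   ] d tool [ -68.6 -202.8  139. ] len 255 turn 0.007 open 0.600 F [ 0.4 -0.4 -0.1]
scene bottle_mid 0.75 [219.9, 107.4, 312.1, 239.6] [ 0.6486 -0.0517  0.226 ] z [0.004 0.227]
scene bottle_mid 0.73 [258.2, 194.4, 275.0, 216.5] [ 0.5273 -0.0817  0.0703] z [0.015 0.073]
scene bottle_mid 0.54 [156.6, 204.5, 173.4, 229.4] [0.3994 0.1302 0.0643] z [-0.     0.067]
scene folder_mid 0.68 [335.9, 245.3, 346.6, 304.7] [ 0.426  -0.3087  0.0079] z [0.005 0.01 ]
scene jar 0.94 [343.4, 192.1, 370.4, 225.2] [ 0.609  -0.2964  0.0739] z [0.005 0.076]
scene spool 0.75 [203.3, 147.7, 218.7, 170.2] [0.4695 0.0259 0.2354] z [-0.001  0.065]
scene lid 3312 angle rad 1.8168238807592432 x at z=.085 0.0744629063440955 0.2307597985561151
top folder_mid 0.91 [338.3, 198.3, 358.5, 254.2] [ 0.432  -0.3096  0.0092] z [-0.001  0.013]
top folder_mid 0.26 [201.1, 107.8, 296.2, 221.1] [ 0.6513 -0.0518  0.229 ] z [0.003 0.23 ]
top jar 0.97 [331.0, 143.5, 359.9, 169.4] [ 0.6138 -0.2987  0.0753] z [0.004 0.079]
top jar 0.31 [338.9, 200.0, 357.2, 255.6] [ 0.4319 -0.3097  0.0092] z [-0.001  0.014]
top spool 0.81 [162.9, 140.3, 182.5, 158.7] [0.6348 0.1397 0.0636] z [0.001 0.066]
top lid 2327 angle rad 1.8260512794529313 x at z=.085 0.07370388839570022 0.2344183232200461
```

View pics/scene19.png

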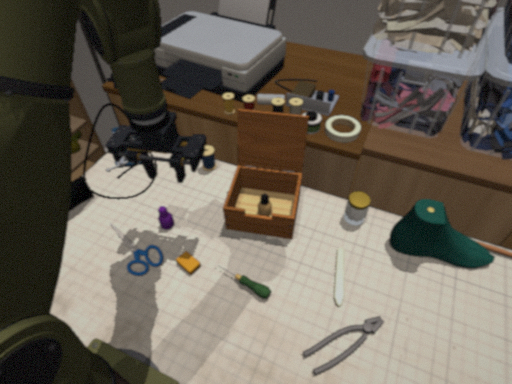

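View pics/top19c.png

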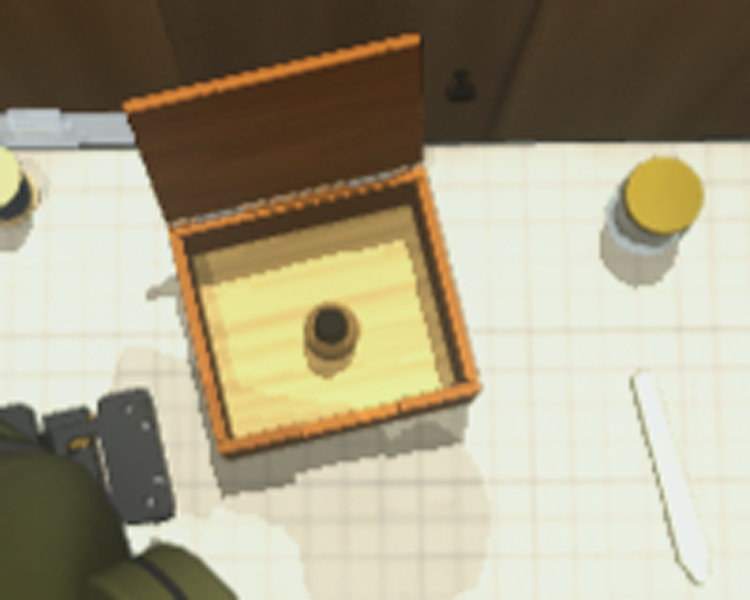

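Call:
{"api": "send_rows", "payload": {
  "series": [
    {"dx": 0,"dy": 0,"dz": 0,"turn": 0,"grip": 0.6},
    {"dx": 0,"dy": 0,"dz": 0,"turn": 0,"grip": 0.6},
    {"dx": 0,"dy": 0,"dz": 0,"turn": 0,"grip": 0.6}
  ]
}}

```text
clock: 29.15
tool_pos: [0.4199, 0.0985, 0.1676]
eef_rot: [-0.111, 0.994, 0.001, -0.002]
contact_force: [0.0, -0.2, 0.7]
opening: 0.603
```

```bash
python3 -c "
from plant import *
print(finish_job(),get_state()['clock'])"
```

```text
the job is handed in; nothing more can be done
the job is handed in; nothing more can be done
```

I levered the lid open with the bone folder's blade in the slot, laid the folder flat on the worktop, stood the tan dye bottle in the box and handed the job in at about 29 s. The hand-in reported no verdict.

**Last checks**
- **Lid:** it leans back at about 1.82 rad in both camera views.
- **Folder:** it lies flat to the right of the box, with its top at about 8 mm.
- **Bottle:** it stands upright near the middle of the box floor, with its top at about 72 mm. The floor pushed back with about 6 N when I set it down.
- **Bystanders:** the jar, the spool and the purple look-alike are still standing where they were.

**What did not go to plan**
- Going straight at the slot brought joint 6 to 0.044, just short of its 0.04 limit. I put the blade in at an angle instead and straightened it once inside.
- While carrying the folder away I misjudged one sideways move and passed near the jar, without touching it.
- In the last scene picture the network also took the box with its open lid for the bottle, and its spool region there took in part of the gripper. In the last top picture it gave no bottle at all. I checked both against the pictures.

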